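Photograph the cartridge cases and pile them in the tray

ROBOT

A 6-joint arm with a two-finger parallel gripper is mounted at the origin on the work surface. World frame = base frame: x ahead of the robot, y to its left, z up, the work surface at z = 0. Lengths are in m, angles in rad, forces in N, time in s.
With the tool pointing down it reaches from about 0.3 to 0.775 m from the base axis. Payload 14.6 kg.
Tool frame: the origin (TCP) lies on the centre line of the jaws, within the pads' length; the fingertips stand 19 mm ahead of it and the grasp point (between the pads) is the TCP; z points along the fingers, y is the line along which they close (so a half turn about z gives the same grasp; the last joint's range is limited). The gripper opens to 94 mm and grips with 3 to 60 N. Pads are 16 mm wide; open, the fingers measure 119 mm over their backs; the gripper's body (75 mm by 177 mm) begins 78 mm behind the grasp point.
Start: joints at [1.174, 0.3, 1.521, -0, 1.321, -0.067], TCP at [0.178, 0.52, 0.224] pointing down, gripper open.
Joint ranges: [-3.03, 3.03], [-0.79, 2.21], [0.23, 2.52], [-1.04, 4.18], [0, 3.07], [-2.55, 2.55]. Speed limits (rad/s): [2.22, 2.22, 2.57, 3.14, 3.14, 3.14].

INTERFACE

Orientations are given as [roll, pitch, yaw] about the fixed x, y, z axes, in that order (R = Rz(yaw) Ry(pitch) Rx(roll)).
In Python, from station import get_obs, camera, workorder gives the robot as it stands.
- The arm moves only by the tool play_rows, never from a script. Its argument "motion" is a list that holds one entry, the list of rows, each a list of 7 numbers: the shift along the tool's x, y, z as a fraction of full scale, then the turn, a rotation vector about the tool's x, y, z as a fraction of full scale, then the opening, from -1 (shut) to 1 (fully open). In form: [[[x, y, z, ax, ay, az, grip], ...]]. A call has 1 to 10 rows; each row is the pose to reach, as a shift and turn from the pose commanded when the call began, along the tool's axes at that moment, turning the shorter way round; what a row does not reach only later rows make up. Full scale, the value 1, is 0.25 m for a shift and 2 pi rad for a turn. A row lasts 1/10 s, in which the tool goes at most 50 mm and 8.59 degrees, less where a joint would pass 70% of its speed; a pose out of reach is approached as far as the arm can. A call with a number of a shift or a turn outside -1 to 1 is refused whole. A call with a gripper value outside its range is refused whole. The fingers move at their own pace and stop on an object; "grip_force" is the grip in N (left out, the last holds). Time passes only in rows, so rows that repeat a pose let the fingers close. It gives the time, the measured TCP pose, the force, the opening and the grip force at its end, in the units of the state.
- get_obs(): the state, without advancing time (a new reading comes with each control period).
- camera(name): name is "side" or "top"; returns a dict with "frame" (400x640x3 uint8, red, green, blue), "z_map" (400x640 float32, m along the optical axis (not along the pixel's ray), 0 where there is no reading), "camera_matrix" (3x3 intrinsics, pixels), "T" (4x4, takes a point from camera to world coordinates). Camera axes: x right, y up, looking along -z (the intrinsics and any distortion apply to the point x, -y, -z); pixel columns grow to the right and rows downward; lengths in m; the calibration is good to about 2 mm. A picture is of the moment at which its call begins.
- workorder.hand_in(): hands the job in; it is judged then, once.
The state is a dict: "time_s": time; "qpos": joint angles; "joint_vel": joint speeds; "tau": joint torques, N m; "ee_pos": TCP position; "eef_rot": TCP orientation; "force": force on the tool from outside, world axes, zero at the start; "moment": the same for the moment, N m; "grip_width": finger opening in m; "grip_force": force on a finger pad.
Only numpy, scipy, OpenCV 4.12 (cv2) and the standard library are available. Lean on these libraries where they do the work, as an engineer would, in place of code of your own. Each camera call takes 0.05 s, during which the arm holds its last target. There are 200 camera calls.

TASK

Move the glass ashtray out of the walnut tray onto the cork mat. Then, from the largest flat grey case to the smallest (two or three are there), hold each one up at the webcam's focus point and keep it still while you show its left long side, then its clasp end, then its right long side (the plain hinge end needs no picture), and pile the cases squarely in the middle of the walnut tray, largest at the bottom, long sides along the tray's. Leave the other things on the cabinet where they are and do not bump the webcam.

Things in the scene. Friction and masses are not known exactly. Their poses are not given: they have to be found in the camera images.
- ashtray: round clear glass ashtray, straight walls, 62 mm across, 28 mm tall, wall 7 mm, 0.16 kg; origin at the centre of its underside, z up. At the start it stands in the walnut tray.
- tray: fixed walnut tray, 150 (x) x 130 (y) mm; its floor is 10 mm above the cabinet top, its 5 mm wide rim stands 4 mm above the floor; origin at the centre of its underside, x along its long side, z up.
- mat: fixed round cork mat, 96 mm across, 4 mm thick; origin at the centre of its underside.
- webcam: fixed black webcam on a round foot (68 mm across), head 26 x 64 x 32 mm with its centre 90 mm and its top 106 mm above the cabinet top; it looks along its own -x (towards the robot side). A strip lies in front of the foot and ends in a flat black dot. Origin under the foot's centre.
- focus (a point): the webcam's focus point, on its line of sight: 130 mm before the webcam's foot centre (along webcam -x), 90 mm straight above the centre of the flat black dot. Its axes are those of the webcam (x points from the focus point to the lens).
- case_l: large flat grey closed plastic case with a white card on top, 90 (x) x 62 (y) x 30 (z) mm, may be absent (None); origin at the centre of its underside, z up, +x towards the end that bears a small steel clasp (3 mm proud). Grip it across its 62 mm width.
- case_l_left (a point): centre of the long side to the left of the clasp, as seen from above looking towards the clasp of the large case (its +y face, 15 mm above its underside); axes as the case's.
- case_l_clasp (a point): centre of the clasp end of the large case (its +x face, 15 mm above its underside); axes as the case's.
- case_l_right (a point): centre of the long side to the right of the clasp of the large case (its -y face, 15 mm above its underside); axes as the case's.
- case_m: middle-sized flat grey closed plastic case with a white card on top, 76 (x) x 54 (y) x 28 (z) mm, may be absent (None); origin at the centre of its underside, z up, +x towards the end that bears a small steel clasp (3 mm proud). Grip it across its 54 mm width.
- case_m_left (a point): centre of the long side to the left of the clasp, as seen from above looking towards the clasp of the middle-sized case (its +y face, 14 mm above its underside); axes as the case's.
- case_m_clasp (a point): centre of the clasp end of the middle-sized case (its +x face, 14 mm above its underside); axes as the case's.
- case_m_right (a point): centre of the long side to the right of the clasp of the middle-sized case (its -y face, 14 mm above its underside); axes as the case's.
- case_s: small flat grey closed plastic case with a white card on top, 62 (x) x 46 (y) x 26 (z) mm, may be absent (None); origin at the centre of its underside, z up, +x towards the end that bears a small steel clasp (3 mm proud). Grip it across its 46 mm width.
- case_s_left (a point): centre of the long side to the left of the clasp, as seen from above looking towards the clasp of the small case (its +y face, 13 mm above its underside); axes as the case's.
- case_s_clasp (a point): centre of the clasp end of the small case (its +x face, 13 mm above its underside); axes as the case's.
- case_s_right (a point): centre of the long side to the right of the clasp of the small case (its -y face, 13 mm above its underside); axes as the case's.
- clamp: bystander: chrome record clamp, 72 mm across, 38 mm tall; origin at the centre of its underside.
- pot: bystander: blue silicone stylus cleaner pot with lid, 48 mm across, 31 mm tall; origin at the centre of its underside.
- adapter: bystander: grey plug-in adapter, 60 x 42 x 28 mm, lying flat; origin at the centre of its underside.
- brush: bystander: wooden record brush, 90 x 30 x 32 mm; origin at the centre of its underside.
- puck: bystander: aluminium record centre puck, a flat disc 38 mm across, 12 mm tall; origin at the centre of its underside.

How it is judged:
On the way, in this order (a step that is already met when the one before it is completed fails the run):
1. the ashtray stands upright on the cork mat, its centre within 30 mm of the mat's centre, let go (horizontal distance between ashtray and mat below 0.03 m and z of ashtray in the frame of mat between 0.001 and 0.008 m and angle between ashtray's own z axis and vertical below 0.1 rad and linear speed of ashtray below 0.02 m/s and contact force between the fingers and ashtray below 0.1 N), for 0.3 s.
2. the large case (if there) is held still and level, its left long side facing the webcam: that side's centre within 15 mm of the focus point, square to the view within 0.15 rad, for 1.5 s (distance between case_l_left and focus below 0.015 m and angle between the y axis of case_l and the x axis of focus, either way round below 0.15 rad and angle between case_l's own z axis and vertical below 0.15 rad and x of case_l in the frame of focus below -0.012 m and linear speed of case_l below 0.03 m/s), for 1.5 s.
3. the large case (if there) is held still and level, its clasp end facing the webcam: that side's centre within 15 mm of the focus point, square to the view within 0.15 rad, for 1.5 s (distance between case_l_clasp and focus below 0.015 m and angle between the x axis of case_l and the x axis of focus, either way round below 0.15 rad and angle between case_l's own z axis and vertical below 0.15 rad and x of case_l in the frame of focus below -0.012 m and linear speed of case_l below 0.03 m/s), for 1.5 s.
4. the large case (if there) is held still and level, its right long side facing the webcam: that side's centre within 15 mm of the focus point, square to the view within 0.15 rad, for 1.5 s (distance between case_l_right and focus below 0.015 m and angle between the y axis of case_l and the x axis of focus, either way round below 0.15 rad and angle between case_l's own z axis and vertical below 0.15 rad and x of case_l in the frame of focus below -0.012 m and linear speed of case_l below 0.03 m/s), for 1.5 s.
5. the middle-sized case (if there) is held still and level, its left long side facing the webcam: that side's centre within 15 mm of the focus point, square to the view within 0.15 rad, for 1.5 s (distance between case_m_left and focus below 0.015 m and angle between the y axis of case_m and the x axis of focus, either way round below 0.15 rad and angle between case_m's own z axis and vertical below 0.15 rad and x of case_m in the frame of focus below -0.012 m and linear speed of case_m below 0.03 m/s), for 1.5 s.
6. the middle-sized case (if there) is held still and level, its clasp end facing the webcam: that side's centre within 15 mm of the focus point, square to the view within 0.15 rad, for 1.5 s (distance between case_m_clasp and focus below 0.015 m and angle between the x axis of case_m and the x axis of focus, either way round below 0.15 rad and angle between case_m's own z axis and vertical below 0.15 rad and x of case_m in the frame of focus below -0.012 m and linear speed of case_m below 0.03 m/s), for 1.5 s.
7. the middle-sized case (if there) is held still and level, its right long side facing the webcam: that side's centre within 15 mm of the focus point, square to the view within 0.15 rad, for 1.5 s (distance between case_m_right and focus below 0.015 m and angle between the y axis of case_m and the x axis of focus, either way round below 0.15 rad and angle between case_m's own z axis and vertical below 0.15 rad and x of case_m in the frame of focus below -0.012 m and linear speed of case_m below 0.03 m/s), for 1.5 s.
8. the small case (if there) is held still and level, its left long side facing the webcam: that side's centre within 15 mm of the focus point, square to the view within 0.15 rad, for 1.5 s (distance between case_s_left and focus below 0.015 m and angle between the y axis of case_s and the x axis of focus, either way round below 0.15 rad and angle between case_s's own z axis and vertical below 0.15 rad and x of case_s in the frame of focus below -0.012 m and linear speed of case_s below 0.03 m/s), for 1.5 s.
9. the small case (if there) is held still and level, its clasp end facing the webcam: that side's centre within 15 mm of the focus point, square to the view within 0.15 rad, for 1.5 s (distance between case_s_clasp and focus below 0.015 m and angle between the x axis of case_s and the x axis of focus, either way round below 0.15 rad and angle between case_s's own z axis and vertical below 0.15 rad and x of case_s in the frame of focus below -0.012 m and linear speed of case_s below 0.03 m/s), for 1.5 s.
10. the small case (if there) is held still and level, its right long side facing the webcam: that side's centre within 15 mm of the focus point, square to the view within 0.15 rad, for 1.5 s (distance between case_s_right and focus below 0.015 m and angle between the y axis of case_s and the x axis of focus, either way round below 0.15 rad and angle between case_s's own z axis and vertical below 0.15 rad and x of case_s in the frame of focus below -0.012 m and linear speed of case_s below 0.03 m/s), for 1.5 s.
At the end, for the whole second after the job is handed in: Ashtray upright on the cork mat (centres within 30 mm). Cases flat in one pile on the tray floor, larger under smaller, centres within 15 mm of the tray's and 8 mm of each other's, long axes along the tray's and each other's within 0.12 rad (clasp either way); all let go and at rest (horizontal distance between ashtray and mat below 0.03 m and z of ashtray in the frame of mat between 0.001 and 0.008 m and angle between ashtray's own z axis and vertical below 0.1 rad and linear speed of each of ashtray, case_l, case_m, case_s below 0.02 m/s and horizontal distance between each of case_l, case_m, case_s and tray below 0.015 m and angle between the x axis of each of case_l, case_m, case_s and the x axis of tray, either way round below 0.12 rad and angle between each of case_l, case_m, case_s's own z axis and vertical below 0.06 rad and z of case_l in the frame of tray between 0.008 and 0.075 m and z of case_m in the frame of tray between 0.008 and 0.075 m and z of case_s in the frame of tray between 0.008 and 0.075 m and horizontal distance between case_l and case_m below 0.008 m and z of each of case_m, case_s in the frame of case_l above 0.02 m and angle between the x axis of case_l and the x axis of case_m, either way round below 0.12 rad and horizontal distance between each of case_m, case_l and case_s below 0.008 m and z of case_s in the frame of case_m above 0.02 m and angle between the x axis of each of case_m, case_l and the x axis of case_s, either way round below 0.12 rad); the robot touches nothing.
It fails at once if the clamp, pot, adapter, brush or puck is moved more than 40 mm from its place (distance of any of clamp, pot, adapter, brush, puck from where it was at the start of the episode above 0.04 m).
It fails at once if the webcam is bumped by the robot with more than 8 N (contact force between any of the arm, the fingers and webcam above 8 N).
It fails at once if the glass ashtray is tipped over (more than 0.8 rad) (angle between ashtray's own z axis and vertical above 0.8 rad).
Of case_l, case_m, case_s only 2 to 3 are there at a start; the rules pass over those that are not, and their reading is None.
At some moment in a run one of ashtray, case_l may be knocked a few centimetres aside while the robot is not near it.
It also fails if it takes over 210 s, if anything falls off the work surface, if the arm or the gripper's body presses on something with over 40 N, if the wrist force passes 120 N, or if a joint passes its speed limit or range.

## Working session

There is one attempt and no reset: what is moved stays moved. The work goes in short steps, Python scripts to look and compute and a tool call to move; the robot and the scene stay as the last step left them, time stands still between calls to the robot, and variables do not carry over. Pictures are saved under pics/ and viewed, at most 14 in all, crops included, and the job is handed in when it is done.

Besides the shell and the picture viewer there is one more tool, called after "Call:" as name(argument=value, ...), one argument or row to a line, values as JSON. play_rows: Moves the arm, as the interface text tells. Its arguments: {"type":"object","properties":{"motion":{"type":"array"},"grip_force":{"type":"number"}},"required":["motion"]}

```bash
mkdir -p pics; ls; cat > h.py <<'E'
import numpy as np, cv2
from station import get_obs, camera, workorder
def snap(n,name=None):
    c=camera(n)
    if name: cv2.imwrite(f'pics/{name}.png',cv2.cvtColor(c['frame'],cv2.COLOR_RGB2BGR))
    return c
def cloud(c):
    z=c['z_map'];K=c['camera_matrix'];h,w=z.shape
    v,u=np.mgrid[:h,:w]
    P=np.stack([(u-K[0,2])/K[0,0]*z,-(v-K[1,2])/K[1,1]*z,-z],-1)
    W=P@c['T'][:3,:3].T+c['T'][:3,3]
    W[z==0]=np.nan
    return W
E
python3 - <<'E'
from h import *
for n in('top','side'):
    c=snap(n,n+'0');np.savez(n+'0.npz',**c);print(n,c['camera_matrix'].round(1).tolist(),c['T'].round(3).tolist(),[k for k in c])
print(get_obs())
E
```

```text
pics
top [[369.7, 0.0, 316.2], [0.0, 369.7, 193.6], [0.0, 0.0, 1.0]] [[0.005, 0.993, -0.115, 0.432], [-1.0, 0.006, 0.009, -0.015], [0.01, 0.115, 0.993, 0.94], [0.0, 0.0, 0.0, 1.0]] ['frame', 'z_map', 'camera_matrix', 'T']
side [[377.3, 0.0, 315.1], [0.0, 377.3, 193.2], [0.0, 0.0, 1.0]] [[-0.985, 0.103, -0.142, 0.443], [-0.175, -0.604, 0.777, 0.605], [-0.006, 0.79, 0.613, 0.588], [0.0, 0.0, 0.0, 1.0]] ['frame', 'z_map', 'camera_matrix', 'T']
{'time_s': 0.1, 'qpos': array([ 1.17441478e+00,  3.00405560e-01,  1.52151354e+00, -8.64097336e-06,
        1.32066933e+00, -6.65645033e-02]), 'joint_vel': array([-7.08479975e-05, -1.74906676e-03, -1.74521386e-03, -1.61670656e-03,
       -1.88178210e-03,  1.78255207e-03]), 'tau': array([ 1.65931659e-03, -5.32638180e+01, -3.53282940e+01,  7.09500653e-02,
        2.34721228e-02, -9.03602859e-05]), 'ee_pos': array([0.1780348 , 0.52016949, 0.22395084]), 'eef_rot': array([-3.14059853e+00, -5.78827981e-05,  2.81177772e+00]), 'force': array([-0.07232749, -0.22392748, -0.40736534]), 'moment': array([ 0.02760848,  0.00292187, -0.0225672 ]), 'grip_force': 0.0, 'grip_width': 0.09426337042179816}
```

View pics/top0.png

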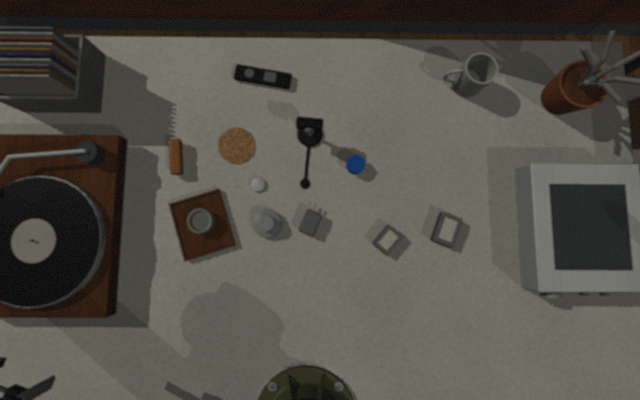

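View pics/side0.png

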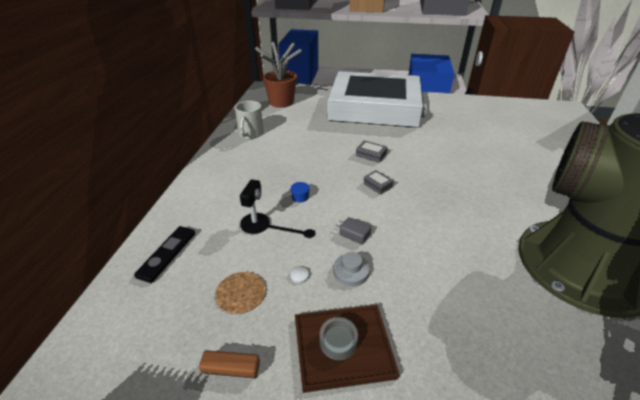

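The top view shows the tray (202,226) with the ashtray (201,221), mat (237,146), webcam (310,130), dot (305,183), puck (258,184), clamp (267,223), adapter (313,221), pot (356,163) and brush (176,156). There are two cases, at (388,239) and (447,229). The side view matches, with the cases at (378,181) and (372,150).

```bash
cat > m.py <<'E'
from h import *
def rayplane(c,uv,z):
    K=c['camera_matrix'];d=np.array([(uv[0]-K[0,2])/K[0,0],-(uv[1]-K[1,2])/K[1,1],-1.])
    T=c['T'];d=T[:3,:3]@d;o=T[:3,3];return o+d*(z-o[2])/d[2]
E
python3 - <<'E'
from m import *
t=dict(np.load('top0.npz'));s=dict(np.load('side0.npz'))
for n,c,boxes in(('top',t,{'l?':(425,205,470,255),'m?':(365,215,412,265),'tray':(160,180,245,270),'mat':(212,120,262,170),'dot':(296,174,314,192),'web':(290,110,330,150),'clamp':(250,205,285,240),'adap':(298,203,330,240),'puck':(248,175,268,195),'ash':(182,202,218,240)}),
  ('side',s,{'l?':(350,135,392,165),'m?':(360,165,398,198)})):
    W=cloud(c)
    for k,(a,b,e,f) in boxes.items():
        w=W[b:f,a:e].reshape(-1,3);w=w[np.isfinite(w[:,0])]
        zz=w[:,2];hi=w[zz>(0.003 if k=='mat' else .012)]
        print(n,k,len(w),'z pct',np.percentile(zz,[2,50,90,98]).round(4))
        if len(hi)>20 and n=='top':
            r=cv2.minAreaRect((hi[:,:2]*1000).astype(np.float32));print('   hi mean',hi.mean(0).round(4),'rect',np.round(r[0],1),np.round(r[1],1),round(r[2],1))
ims=[]
for c,(a,b,e,f) in((t,(365,200,475,265)),(s,(340,130,405,200))):
    im=cv2.cvtColor(c['frame'][b:f,a:e],cv2.COLOR_RGB2BGR);ims.append(cv2.resize(im,None,fx=6 if c is t else 5,fy=6 if c is t else 5,interpolation=cv2.INTER_CUBIC)*1)
cv2.imwrite('pics/zt.png',cv2.convertScaleAbs(ims[0],alpha=1.4));cv2.imwrite('pics/zs.png',cv2.convertScaleAbs(cv2.resize(ims[1],None,fx=1.6,fy=1.6),alpha=1.2))
E
```

```text
top l? 2240 z pct [-0.0031  0.0012  0.0286  0.0304]
   hi mean [ 0.451  -0.3465  0.0272] rect [ 452.1 -348.8] [55.2 79.6] 68.9
top m? 2337 z pct [-0.0033  0.0004  0.0259  0.028 ]
   hi mean [ 0.4253 -0.2     0.0255] rect [ 426.  -201.6] [46.3 64.9] 48.8
top tray 7624 z pct [-0.0036  0.0013  0.0138  0.0359]
   hi mean [0.4637 0.2597 0.0203] rect [460.4 261. ] [150.1 130.6] 18.0
top mat 2486 z pct [-0.0037  0.0009  0.0046  0.0062]
   hi mean [0.6634 0.1823 0.0045] rect [669.  183.3] [102.5 129.2] 77.4
top dot 320 z pct [-0.0035  0.0001  0.0026  0.0037]
top web 1595 z pct [-0.0033  0.0016  0.1044  0.1067]
   hi mean [ 0.6914 -0.0063  0.0997] rect [691.7  -6.2] [63.8 35.3] 86.5
top clamp 1221 z pct [-0.0031  0.0145  0.0372  0.0391]
   hi mean [0.4632 0.0969 0.0238] rect [463.4  97.8] [69.1 70.1] 45.6
top adap 1184 z pct [-0.0037  0.0011  0.0284  0.0298]
   hi mean [ 0.4664 -0.0093  0.0271] rect [473.  -11.9] [41.9 74.8] 67.0
top puck 397 z pct [-0.0034  0.0015  0.0114  0.0129]
   hi mean [0.5625 0.1236 0.0129] rect [560.4 124.1] [27.1 21.4] 45.6
top ash 1363 z pct [0.0065 0.0112 0.0362 0.039 ]
   hi mean [0.4697 0.2606 0.0254] rect [470.1 267.4] [93.2 87.5] 2.0
side l? 1255 z pct [-0.002   0.001   0.0281  0.0294]
side m? 1247 z pct [-0.0018  0.001   0.026   0.0273]
```

View pics/zt.png

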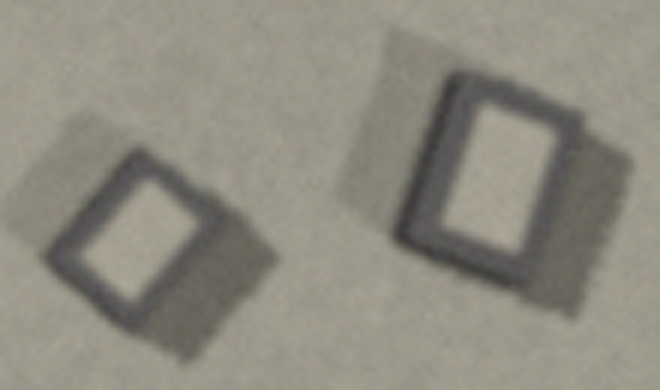

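View pics/zs.png

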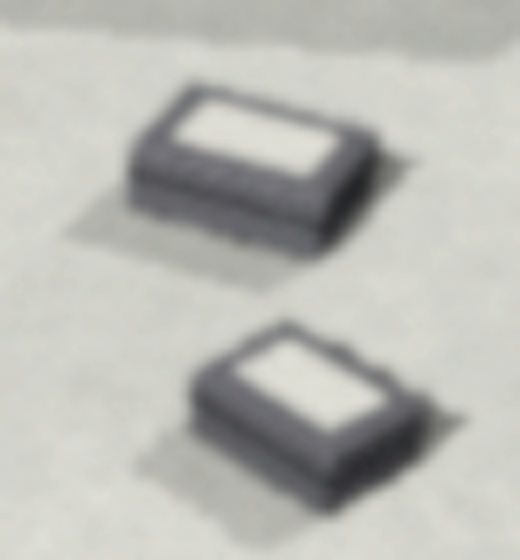

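The zooms show exactly two cases: about 76x54 (upper) and 62x46 (lower), so case_l is absent. No clasp can be made out yet. Next I measure the ashtray, mat, webcam axis, dot and card centres.

```bash
python3 - <<'E'
from m import *
t=dict(np.load('top0.npz'));s=dict(np.load('side0.npz'))
W=cloud(t)
def blob(c,mask,box,z,name):
    a,b,e,f=box;m=np.zeros(mask.shape,np.uint8);m[b:f,a:e]=mask[b:f,a:e]
    n,l,st,ce=cv2.connectedComponentsWithStats(m);i=1+np.argmax(st[1:,4])
    cn=max(cv2.findContours((l==i).astype(np.uint8),0,1)[0],key=cv2.contourArea).reshape(-1,2)
    P=np.array([rayplane(c,p,z)[:2]*1000 for p in cn],np.float32);r=cv2.minAreaRect(P);(_,_),rad=cv2.minEnclosingCircle(P)
    print(name,'n',st[i,4],'cen',ce[i].round(1),rayplane(c,ce[i],z)[:2].round(4),'rect',np.round(r[0],1),np.round(r[1],1),round(r[2],1),'R',round(rad,1))
for n,c in(('top',t),('side',s)):
    hsv=cv2.cvtColor(c['frame'],cv2.COLOR_RGB2HSV);H,S,V=cv2.split(hsv)
    br=(V>130).astype(np.uint8)
    B=dict(top=dict(mat=(212,120,262,170),dot=(297,176,314,192),m=(437,212,458,246),s=(377,226,402,254),foot=(290,125,330,150)),
           side=dict(mat=(205,262,275,320),dot=(300,226,322,242),m=(360,140,384,153),s=(365,172,392,187),foot=(238,210,275,236)))[n]
    blob(c,((H<22)&(S>70)).astype(np.uint8),B['mat'],.004,n+' mat')
    blob(c,(V<60).astype(np.uint8),B['dot'],.001,n+' dot')
    for k,z in(('m',.028),('s',.026)):
        a,b,e,f=B[k];v=V[b:f,a:e];th=cv2.threshold(np.ascontiguousarray(v),0,255,cv2.THRESH_OTSU)[0]
        blob(c,(V>th).astype(np.uint8),B[k],z,n+' card '+k)
    # ashtray rim
    w=cloud(c).reshape(-1,3);d=np.hypot(w[:,0]-.465,w[:,1]-.262);q=w[(d<.05)&(w[:,2]>.032)&(w[:,2]<.045)]
    A=np.c_[2*q[:,:2],np.ones(len(q))];x=np.linalg.lstsq(A,(q[:,:2]**2).sum(1),rcond=None)[0];print(n,'ash fit',len(q),x[:2].round(4),np.sqrt(x[2]+x[0]**2+x[1]**2).round(4))
    # webcam head
    q=w[(abs(w[:,0]-.69)<.06)&(abs(w[:,1])<.07)&(w[:,2]>.09)&(w[:,2]<.12)]
    r=cv2.minAreaRect((q[:,:2]*1000).astype(np.float32));print(n,'head',len(q),q.mean(0).round(4),np.round(r[0],1),np.round(r[1],1),round(r[2],1))
    q=w[(abs(w[:,0]-.7)<.06)&(abs(w[:,1])<.07)&(w[:,2]>.004)&(w[:,2]<.05)];print(n,'low web',len(q),q.mean(0).round(4))
E
```

```text
top mat n 1036 cen [236.1 145.3] [0.664  0.1835] rect [665.  183.7] [93.4 91.2] 45.6 R 47.5
top dot n 82 cen [304.9 182.8] [0.5679 0.0051] rect [569.9   4.9] [31.1 20.5] 0.6 R 15.8
top card m n 300 cen [447.8 229.2] [ 0.4506 -0.3483] rect [ 450.7 -348.3] [33.2 53.9] 69.6 R 29.9
top card s n 211 cen [387.8 239.7] [ 0.4243 -0.2003] rect [ 424.4 -200.2] [28.6 44. ] 49.4 R 24.1
top ash fit 216 [0.469  0.2593] 0.0274
top head 359 [ 0.6923 -0.0063  0.1031] [692.   -6.3] [63.7 34.7] 86.5
top low web 303 [ 0.6848 -0.0057  0.0077]
side mat n 1618 cen [240.3 292.3] [0.6639 0.1887] rect [664.5 186.4] [93.9 93.7] 42.3 R 47.9
side dot n 74 cen [308.1 232.9] [0.5688 0.0055] rect [571.2   6.2] [31.6 19.3] 9.7 R 16.5
side card m n 110 cen [371.7 146.8] [ 0.45   -0.3473] rect [ 449.9 -347.7] [33.  51.4] 68.6 R 27.6
side card s n 120 cen [378.2 177.5] [ 0.4247 -0.1999] rect [ 425.1 -200.2] [30.1 44.6] 49.1 R 24.8
side ash fit 530 [0.4682 0.2642] 0.0275
side head 351 [0.6907 0.0041 0.1022] [690.   -2.3] [64.3 34. ] 86.0
side low web 485 [0.6931 0.0009 0.0109]
```

```bash
cat > go.py <<'E'
import sys,numpy as np
from scipy.spatial.transform import Rotation as R
from station import get_obs
# args: x,y,z,yawdeg ... ; each printed as a row from the present pose (down-pointing tool)
o=get_obs();p=o['ee_pos'];r=R.from_euler('xyz',o['eef_rot'])
print('t',round(o['time_s'],2),'p',p.round(4),'yaw',np.degrees(o['eef_rot']).round(2),'w',round(o['grip_width'],4),'q',o['qpos'].round(2),'F',o['force'].round(1))
for a in sys.argv[1:]:
    x,y,z,w=map(float,a.split(','))
    t=R.from_euler('xyz',[np.pi,0,np.radians(w)])
    print(a,'->',(r.inv().apply(np.array([x,y,z])-p)/.25).round(3).tolist(),((r.inv()*t).as_rotvec()/(2*np.pi)).round(4).tolist())
E
python3 go.py .4686,.262,.12,108 .4686,.262,.032,108
```

```text
t 0.1 p [0.178  0.5202 0.224 ] yaw [-179.94   -0.    161.1 ] w 0.0943 q [ 1.17  0.3   1.52 -0.    1.32 -0.07] F [-0.1 -0.2 -0.4]
.4686,.262,.12,108 -> [-1.434, -0.6, 0.416] [-0.0002, 0.0001, 0.1475]
.4686,.262,.032,108 -> [-1.434, -0.6, 0.768] [-0.0002, 0.0001, 0.1475]
```

Call:
play_rows(
  motion=[
    [[-0.3,-0.12,0.05,0,0,0.04,0.7],[-0.6,-0.25,0.1,0,0,0.08,0.7],[-0.9,-0.38,0.15,0,0,0.12,0.7],[-0.95,-0.4,0.2,0,0,0.1475,0.7],[-0.95,-0.4,0.2,0,0,0.1475,0.7],[-0.95,-0.4,0.2,0,0,0.1475,0.7],[-0.95,-0.4,0.2,0,0,0.1475,0.7],[-0.95,-0.4,0.2,0,0,0.1475,0.7]],
  ],
  grip_force=15,
)

```text
time_s: 0.9
ee_pos: [0.3701, 0.3492, 0.1745]
eef_rot: [-3.141, -0.0, 1.888]
force: [0.1, 0.1, -0.2]
grip_width: 0.0799
grip_force: 0.0
```

```bash
python3 - <<'E'
from m import *
for n in('top','side'):
    c=snap(n,n+'1')
    w=cloud(c).reshape(-1,3);d=np.hypot(w[:,0]-.465,w[:,1]-.262);q=w[(d<.05)&(w[:,2]>.032)&(w[:,2]<.045)]
    if len(q)>50:
        A=np.c_[2*q[:,:2],np.ones(len(q))];x=np.linalg.lstsq(A,(q[:,:2]**2).sum(1),rcond=None)[0];print(n,'ash fit',len(q),x[:2].round(4),np.sqrt(x[2]+x[0]**2+x[1]**2).round(4))
E
python3 go.py .4686,.262,.1,108 .4686,.262,.032,108
```

```text
top ash fit 219 [0.469  0.2592] 0.0274
side ash fit 517 [0.4681 0.2642] 0.0275
t 1.0 p [0.3697 0.3497 0.1747] yaw [ 1.7999e+02 -1.0000e-02  1.0827e+02] w 0.0796 q [0.69 0.26 1.7  0.   1.19 0.37] F [-0.4  0.4  0.4]
.4686,.262,.1,108 -> [-0.457, 0.266, 0.299] [0.0, -0.0, 0.0008]
.4686,.262,.032,108 -> [-0.457, 0.266, 0.571] [0.0, -0.0, 0.0008]
```

Call:
play_rows(
  motion=[
    [[-0.25,0.15,0.15,0,0,0,0.7],[-0.457,0.266,0.25,0,0,0,0.7],[-0.457,0.266,0.3,0,0,0,0.7],[-0.457,0.266,0.4,0,0,0,0.7],[-0.457,0.266,0.5,0,0,0,0.7],[-0.457,0.266,0.571,0,0,0,0.7],[-0.457,0.266,0.571,0,0,0,0.7],[-0.457,0.266,0.571,0,0,0,0.3],[-0.457,0.266,0.571,0,0,0,0.0],[-0.457,0.266,0.571,0,0,0,0.0]],
  ],
)

```text
time_s: 2.0
ee_pos: [0.4689, 0.2612, 0.0321]
eef_rot: [3.141, -0.0, 1.886]
force: [-0.8, 1.3, 1.2]
grip_width: 0.0613
grip_force: 15.0
```

```bash
python3 go.py .4686,.262,.1,108 .664,.185,.1,108 .664,.185,.027,108
```

```text
t 2.0 p [0.4689 0.2612 0.0321] yaw [ 1.7996e+02 -1.0000e-02  1.0808e+02] w 0.0613 q [0.44 0.51 1.72 0.   0.91 0.12] F [-0.8  1.3  1.2]
.4686,.262,.1,108 -> [0.003, -0.0, -0.271] [0.0001, -0.0, 0.0002]
.664,.185,.1,108 -> [-0.532, 0.647, -0.271] [0.0001, -0.0, 0.0002]
.664,.185,.027,108 -> [-0.532, 0.647, 0.021] [0.0001, -0.0, 0.0002]
```

Gripped at 61 mm. Now I lift and carry it, with the path clear of the clamp and puck.

Call:
play_rows(
  motion=[
    [[0,0,-0.15,0,0,0,0],[0,0,-0.27,0,0,0,0],[-0.08,0.1,-0.27,0,0,0,0],[-0.18,0.22,-0.27,0,0,0,0],[-0.28,0.34,-0.27,0,0,0,0],[-0.38,0.46,-0.27,0,0,0,0],[-0.46,0.56,-0.27,0,0,0,0],[-0.532,0.647,-0.27,0,0,0,0],[-0.532,0.647,-0.27,0,0,0,0],[-0.532,0.647,-0.2,0,0,0,0]],
  ],
)

```text
time_s: 3.0
ee_pos: [0.6649, 0.1843, 0.0833]
eef_rot: [3.138, 0.0, 1.885]
force: [-0.1, 0.0, -1.9]
grip_width: 0.0617
grip_force: 15.0
```

```bash
python3 go.py .664,.185,.04,108 .664,.185,.026,108
```

```text
t 3.0 p [0.6649 0.1843 0.0833] yaw [1.7981e+02 1.0000e-02 1.0799e+02] w 0.0617 q [ 0.22  0.74  1.2   0.    1.2  -0.1 ] F [-0.1  0.  -1.9]
.664,.185,.04,108 -> [0.004, -0.003, 0.173] [0.0005, 0.0, -0.0]
.664,.185,.026,108 -> [0.004, -0.003, 0.229] [0.0005, 0.0, -0.0]
```

Call:
play_rows(
  motion=[
    [[0,0,0.08,0,0,0,0],[0,0,0.16,0,0,0,0],[0,0,0.2,0,0,0,0],[0,0,0.224,0,0,0,0],[0,0,0.224,0,0,0,0],[0,0,0.224,0,0,0,0.4],[0,0,0.224,0,0,0,0.7],[0,0,0.224,0,0,0,0.7],[0,0,0.12,0,0,0,0.7],[0,0,-0.08,0,0,0,0.7]],
  ],
)

```text
time_s: 4.0
ee_pos: [0.6622, 0.1838, 0.099]
eef_rot: [-3.135, -0.001, 1.885]
force: [0.1, 0.6, -0.5]
grip_width: 0.08
grip_force: 0.0
```

```bash
python3 go.py .45,-.15,.15,159.5
```

```text
t 4.0 p [0.6622 0.1838 0.099 ] yaw [-1.7962e+02 -4.0000e-02  1.0800e+02] w 0.08 q [ 0.22  0.72  1.19 -0.    1.23 -0.1 ] F [ 0.1  0.6 -0.5]
.45,-.15,.15,159.5 -> [-1.008, -1.221, -0.197] [-0.0009, -0.0006, -0.143]
```

Call:
play_rows(
  motion=[
    [[0,0,-0.18,0,0,0,0.5],[-0.12,-0.15,-0.3,0,0,0,0.5],[-0.24,-0.3,-0.3,0,0,-0.02,0.5],[-0.36,-0.45,-0.3,0,0,-0.04,0.5],[-0.48,-0.6,-0.3,0,0,-0.06,0.5],[-0.6,-0.75,-0.3,0,0,-0.08,0.5],[-0.72,-0.88,-0.3,0,0,-0.1,0.5],[-0.82,-1.0,-0.3,0,0,-0.12,0.5],[-0.82,-1.0,-0.3,0,0,-0.143,0.5],[-0.82,-1.0,-0.3,0,0,-0.143,0.5]],
  ],
)

```text
time_s: 5.0
ee_pos: [0.4894, -0.0888, 0.1773]
eef_rot: [3.141, 0.001, 2.784]
force: [0.1, 0.1, 0.1]
grip_width: 0.0704
grip_force: 0.0
```

```bash
python3 - <<'E'
from m import *
for n in('top','side'):
    c=snap(n,n+'2')
    w=cloud(c).reshape(-1,3);d=np.hypot(w[:,0]-.664,w[:,1]-.185);q=w[(d<.06)&(w[:,2]>.026)&(w[:,2]<.045)]
    if len(q)>50:
        A=np.c_[2*q[:,:2],np.ones(len(q))];x=np.linalg.lstsq(A,(q[:,:2]**2).sum(1),rcond=None)[0];print(n,'ash fit',len(q),x[:2].round(4),np.sqrt(x[2]+x[0]**2+x[1]**2).round(4))
    for k,X,Y,h in(('m',.45,-.348,.028),('s',.4245,-.2,.026)):
        q=w[(np.hypot(w[:,0]-X,w[:,1]-Y)<.06)&(w[:,2]>.016)&(w[:,2]<.035)]
        if len(q)>50:
            r=cv2.minAreaRect((q[:,:2]*1000).astype(np.float32));print(n,k,len(q),np.round(r[0],1),np.round(r[1],1),round(r[2],1))
E
python3 go.py .4505,-.348,.08,159.5 .4505,-.348,.021,159.5
```

```text
top ash fit 203 [0.6623 0.1824] 0.0275
top m 728 [ 452.4 -348.9] [55.1 79.3] 69.3
top s 52 [ 426.7 -182.3] [15.7 23.4] 46.3
side ash fit 368 [0.6613 0.1872] 0.0274
side m 323 [ 448.9 -346.1] [60.1 76.7] 68.4
side s 335 [ 423.6 -197.2] [48.3 63. ] 48.1
t 5.1 p [ 0.4898 -0.0878  0.177 ] yaw [1.7999e+02 3.0000e-02 1.5925e+02] w 0.0702 q [-0.25  0.23  1.73  0.    1.19 -1.46] F [0.3 0.4 0.2]
.4505,-.348,.08,159.5 -> [-0.222, -1.029, 0.388] [0.0, 0.0001, -0.0007]
.4505,-.348,.021,159.5 -> [-0.221, -1.029, 0.624] [0.0, 0.0001, -0.0007]
```

Call:
play_rows(
  motion=[
    [[-0.03,-0.15,0,0,0,0,0.7],[-0.07,-0.33,0,0,0,0,0.7],[-0.11,-0.51,0.1,0,0,0,0.7],[-0.15,-0.69,0.2,0,0,0,0.7],[-0.19,-0.85,0.3,0,0,0,0.7],[-0.222,-0.95,0.38,0,0,0,0.7],[-0.222,-1.0,0.388,0,0,-0.0007,0.7],[-0.222,-1.0,0.388,0,0,-0.0007,0.7]],
  ],
)

```text
time_s: 5.9
ee_pos: [0.4537, -0.3418, 0.0795]
eef_rot: [3.141, -0.001, 2.785]
force: [0.8, 0.6, 0.3]
grip_width: 0.0798
grip_force: 0.0
```

```bash
python3 go.py .4505,-.348,.021,159.5
```

```text
t 5.9 p [ 0.4537 -0.3418  0.0795] yaw [ 1.7998e+02 -6.0000e-02  1.5958e+02] w 0.0798 q [-0.71  0.5   1.61  0.    1.04 -1.92] F [0.8 0.6 0.3]
.4505,-.348,.021,159.5 -> [0.003, -0.028, 0.234] [0.0001, -0.0002, 0.0002]
```

Call:
play_rows(
  motion=[
    [[0.003,-0.028,0.1,0,0,0,0.7],[0.003,-0.028,0.18,0,0,0,0.7],[0.003,-0.028,0.234,0,0,0,0.7],[0.003,-0.028,0.234,0,0,0,0.4],[0.003,-0.028,0.234,0,0,0,0.0],[0.003,-0.028,0.234,0,0,0,-0.2],[0.003,-0.028,0.234,0,0,0,-0.2],[0.003,-0.028,0.1,0,0,0,-0.2],[0.003,-0.028,-0.1,0,0,0,-0.2],[0.003,-0.028,-0.3,0,0,0,-0.2]],
  ],
  grip_force=20,
)

```text
time_s: 6.9
ee_pos: [0.4504, -0.3476, 0.1565]
eef_rot: [3.141, -0.001, 2.788]
force: [0.3, -0.1, -2.1]
grip_width: 0.0532
grip_force: 20.0
```

```bash
python3 go.py .4505,-.348,.155,159.5 .53,-.1,.155,86.5
```

```text
t 6.9 p [ 0.4504 -0.3476  0.1565] yaw [ 1.7998e+02 -4.0000e-02  1.5972e+02] w 0.0532 q [-0.72  0.4   1.54  0.    1.19 -1.94] F [ 0.3 -0.1 -2.1]
.4505,-.348,.155,159.5 -> [-0.001, -0.001, 0.006] [0.0, -0.0001, 0.0006]
.53,-.1,.155,86.5 -> [0.045, 1.039, 0.006] [-0.0, -0.0001, 0.2034]
```

Call:
play_rows(
  motion=[
    [[0,0.07,0,0,0,0.015,-0.2],[0,0.17,0,0,0,0.04,-0.2],[0.02,0.29,0,0,0,0.06,-0.2],[0.04,0.41,0,0,0,0.08,-0.2],[0.06,0.53,0,0,0,0.105,-0.2],[0.08,0.65,0,0,0,0.13,-0.2],[0.1,0.76,0,0,0,0.155,-0.2],[0.1,0.86,0,0,0,0.18,-0.2],[0.1,0.93,0,0,0,0.2034,-0.2],[0.1,0.95,0,0,0,0.2034,-0.2]],
  ],
)

```text
time_s: 7.9
ee_pos: [0.51, -0.1149, 0.1552]
eef_rot: [3.141, -0.0, 1.506]
force: [-0.4, -0.6, -0.9]
grip_width: 0.0538
grip_force: 20.0
```

```bash
python3 go.py .5375,.0066,.13,86.5 .5375,.0066,.097,86.5
```

```text
t 7.9 p [ 0.51   -0.1149  0.1552] yaw [179.96  -0.    86.26] w 0.0538 q [-0.29  0.31  1.68  0.    1.15 -0.23] F [-0.4 -0.6 -0.9]
.5375,.0066,.13,86.5 -> [0.492, 0.078, 0.101] [0.0001, -0.0, -0.0007]
.5375,.0066,.097,86.5 -> [0.492, 0.078, 0.233] [0.0001, -0.0, -0.0007]
```

Call:
play_rows(
  motion=[
    [[0.06,0.01,0,0,0,0,-0.2],[0.16,0.02,0.03,0,0,0,-0.2],[0.26,0.04,0.06,0,0,0,-0.2],[0.36,0.055,0.12,0,0,0,-0.2],[0.44,0.07,0.18,0,0,0,-0.2],[0.48,0.078,0.22,0,0,0,-0.2],[0.492,0.078,0.233,0,0,0,-0.2],[0.492,0.078,0.233,0,0,0,-0.2],[0.492,0.078,0.233,0,0,0,-0.2],[0.492,0.078,0.233,0,0,0,-0.2]],
  ],
)

```text
time_s: 8.9
ee_pos: [0.5367, 0.0044, 0.0971]
eef_rot: [3.141, 0.0, 1.509]
force: [0.1, -0.6, -1.1]
grip_width: 0.0539
grip_force: 20.0
```

```bash
python3 - <<'E'
from m import *
ims=[]
for n,(a,b,e,f) in(('side',(230,130,390,250)),('top',(260,110,360,210))):
    c=snap(n);np.savez(n+'3.npz',**c);im=cv2.cvtColor(c['frame'][b:f,a:e],cv2.COLOR_RGB2BGR);ims.append(cv2.resize(im,(400,int(400*(f-b)/(e-a))),interpolation=cv2.INTER_CUBIC))
H=max(i.shape[0] for i in ims);o=np.hstack([cv2.copyMakeBorder(i,0,H-i.shape[0],0,0,0) for i in ims]);cv2.imwrite('pics/show1.png',cv2.convertScaleAbs(o,alpha=1.3))
E
python3 go.py .5375,.0066,.097,86.5
```

```text
t 9.0 p [0.5367 0.0046 0.0969] yaw [179.96   0.    86.47] w 0.0542 q [-0.06  0.41  1.69 -0.    1.04  0.  ] F [ 0.3 -0.1 -0.6]
.5375,.0066,.097,86.5 -> [0.008, 0.003, -0.0] [0.0001, 0.0, -0.0001]
```

View pics/show1.png

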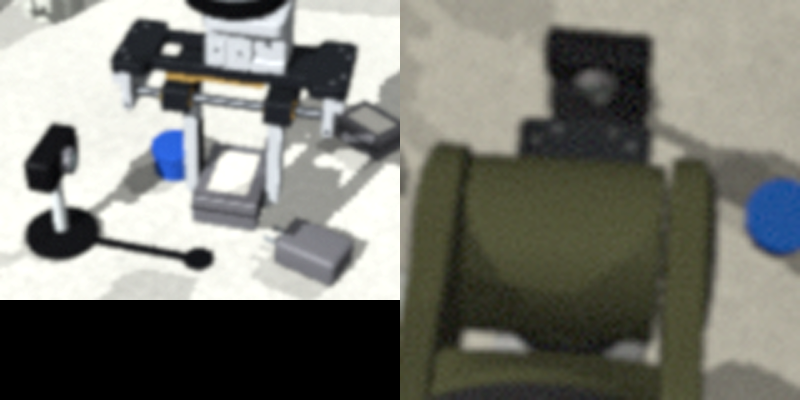

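The side view (left) shows the end facing it at (228,210) with a seam line and no bright clasp. I check its brightness numerically, along with the end measured from depth.

```bash
python3 - <<'E'
from m import *
s=dict(np.load('side3.npz'));V=s['frame'].max(2);print(V[205:222,304:340:1])
W=cloud(s);q=W[190:225,300:345].reshape(-1,3)
q=q[(q[:,2]>.075)&(q[:,2]<.108)&(abs(q[:,0]-.5375)<.04)&(abs(q[:,1])<.06)]
print(np.percentile(q,[1,50,99],axis=0).round(4)); 
for x in np.arange(.51,.566,.006):
    k=q[abs(q[:,0]-x)<.003]; print(round(x,3),len(k),k[:,1].max().round(4),k[:,2].max().round(4))
E
```

```text
[[189 181 170 146 118 106 106 109 127 156 174 180 185 189 192 196 197 196
  194 190 184 179 176 175 165 139 102  88  88  83  73  79 128 168 178 176]
 [194 186 165 131 105  99 101 104 110 121 131 139 150 158 165 170 173 169
  168 169 168 169 172 170 157 126  96  88  86  78  64  65 111 156 176 176]
 [196 192 168 125  99  96  98 100 102 103 103 105 112 116 115 118 121 121
  128 136 141 144 150 151 133 106  90  88  85  76  55  51  89 139 171 175]
 [198 194 170 126 107 107 111 111 107 102  98  95  98  97  96  96  95  92
   95 100 102 104 110 111 104  92  88  86  85  73  47  46  80 132 167 173]
 [196 191 166 125 116 121 123 123 118 110 105 107 109 108 108 102  94  92
   92  93  92  93  92  94  91  87  87  88  84  67  43  46  77 120 155 168]
 [195 187 161 119 106 107 108 107 107 108 112 118 122 123 120 113 105 106
  108 108 108 103  98  94  92  92  92  89  79  57  39  50  75 101 129 150]
 [195 183 152 109  97  97  97  98 101 101 103 106 107 107 107 107 108 112
  118 121 119 116 111 107 108 108 108 101  79  50  37  52  76  91 105 121]
 [194 179 140  96  86  86  88  88  93  94  95  98  99  97
[... 1039 characters left out ...]
 116 113 112 110 107
  102 100  99  99  99 100  98  97  96  89  81  93 110 115 117 116 114 110]
 [199 200 198 195 190 189 189 187 187 185 177 165 160 154 151 149 139 128
  122 114 112 110 109 104 101  98  99  93  97 111 120 123 123 123 114 100]
 [198 198 199 197 195 194 195 195 196 195 193 190 190 190 189 186 176 167
  160 155 150 148 139 129 120 113 110 113 131 150 152 152 154 151 136 107]]
[[ 0.5007 -0.025   0.077 ]
 [ 0.5344  0.0226  0.1023]
 [ 0.5718  0.0454  0.1061]]
0.51 72 0.0463 0.1049
0.516 94 0.0466 0.105
0.522 94 0.0468 0.105
0.528 94 0.0455 0.1053
0.534 93 0.0445 0.105
0.54 91 0.0445 0.1052
0.546 90 0.0435 0.1047
0.552 88 0.0454 0.1045
0.558 83 0.0439 0.1049
0.564 36 0.042 0.1077
```

Call:
play_rows(
  motion=[
    [[0.004,0.003,0,0,0,0,-0.2],[0.008,0.003,0,0,0,0,-0.2],[0.008,0.003,0,0,0,0,-0.2],[0.008,0.003,0,0,0,0,-0.2],[0.008,0.003,0,0,0,0,-0.2],[0.008,0.003,0,0,0,0,-0.2],[0.008,0.003,0,0,0,0,-0.2],[0.008,0.003,0,0,0,0,-0.2],[0.008,0.003,0,0,0,0,-0.2],[0.008,0.003,0,0,0,0,-0.2]],
  ],
)

```text
time_s: 10.0
ee_pos: [0.5374, 0.0071, 0.0965]
eef_rot: [-3.142, 0.0, 1.51]
force: [-0.0, 0.1, -0.6]
grip_width: 0.0538
grip_force: 20.0
```

Call:
play_rows(
  motion=[
    [[0,0,0,0,0,0,-0.2],[0,0,0,0,0,0,-0.2],[0,0,0,0,0,0,-0.2],[0,0,0,0,0,0,-0.2],[0,0,0,0,0,0,-0.2],[0,0,0,0,0,0,-0.2],[0,0,0,0,0,0,-0.2],[0,-0.01,0,0,0,-0.015,-0.2],[0,-0.03,0,0,0,-0.035,-0.2],[0,-0.044,0,0,0,-0.055,-0.2]],
  ],
)

```text
time_s: 11.0
ee_pos: [0.5262, 0.0078, 0.0964]
eef_rot: [-3.141, -0.0, 1.861]
force: [-0.0, -1.3, -0.4]
grip_width: 0.0536
grip_force: 20.0
```

Call:
play_rows(
  motion=[
    [[0,0,0,0,0,-0.02,-0.2],[0,0,0,0,0,-0.04,-0.2],[0,0,0,0,0,-0.06,-0.2],[0,0,0,0,0,-0.08,-0.2],[0,0,0,0,0,-0.1,-0.2],[0,0,0,0,0,-0.12,-0.2],[0,0,0,0,0,-0.14,-0.2],[0,0,0,0,0,-0.16,-0.2],[0,0,0,0,0,-0.18,-0.2],[0,0,0,0,0,-0.195,-0.2]],
  ],
)

```text
time_s: 12.0
ee_pos: [0.5264, 0.0077, 0.0965]
eef_rot: [-3.142, 0.0, 3.086]
force: [-0.1, 0.1, -1.8]
grip_width: 0.0535
grip_force: 20.0
```

Call:
play_rows(
  motion=[
    [[0,0,0,0,0,0,-0.2],[0,0,0,0,0,0,-0.2],[0,0,0,0,0,0,-0.2]],
  ],
)

```text
time_s: 12.3
ee_pos: [0.5264, 0.0078, 0.0965]
eef_rot: [-3.142, -0.0, 3.078]
force: [0.9, 0.1, 0.4]
grip_width: 0.0543
grip_force: 20.0
```

```bash
python3 - <<'E'
from m import *
c=snap('side');np.savez('side4.npz',**c);cv2.imwrite('pics/c4.png',cv2.resize(cv2.cvtColor(c['frame'][140:240,240:360],cv2.COLOR_RGB2BGR),None,fx=5,fy=5,interpolation=cv2.INTER_CUBIC))
W=cloud(c);q=W[180:230,270:345].reshape(-1,3)
q=q[(q[:,2]>.075)&(q[:,2]<.108)&(abs(q[:,0]-.53)<.06)&(abs(q[:,1])<.05)]
print(np.percentile(q,[1,50,99],axis=0).round(4))
E
python3 go.py .5266,.0073,.097,176.5
```

```text
[[ 0.4889 -0.0101  0.076 ]
 [ 0.5173  0.0333  0.1011]
 [ 0.5644  0.0486  0.1059]]
t 12.35 p [0.5264 0.0078 0.0964] yaw [-180.      0.    176.41] w 0.0539 q [-0.05  0.39  1.72 -0.    1.03 -1.56] F [ 0.4 -0.6 -1.2]
.5266,.0073,.097,176.5 -> [-0.001, -0.002, -0.002] [-0.0, 0.0, -0.0002]
```

View pics/c4.png

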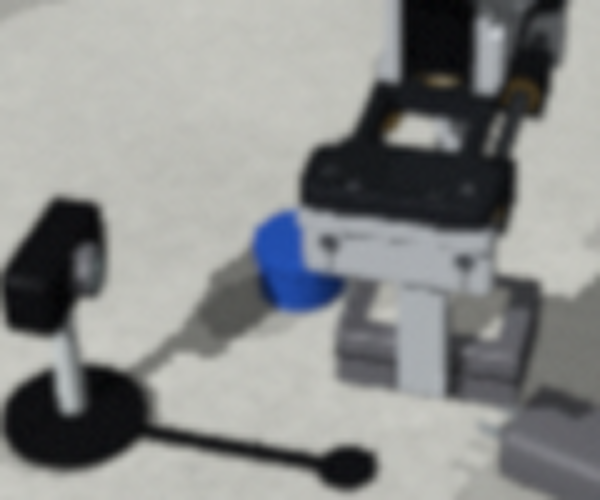

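The case sits level between the fingers, with its end at (340,340) towards the lens. I finish the hold, then set it down at (.51,-.15) for the half-turn regrasp.

Call:
play_rows(
  motion=[
    [[0,0,0,0,0,0,-0.2],[0,0,0,0,0,0,-0.2],[0,0,0,0,0,0,-0.2],[0,0,0,0,0,0,-0.2],[0,0,0,0,0,0,-0.2],[0,0,0,0,0,0,-0.2],[0,0,0,0,0,0,-0.2],[0,0,0,0,0,0,-0.2],[0,0,0,0,0,0,-0.2],[0,0,0,0,0,0,-0.2]],
  ],
)

```text
time_s: 13.35
ee_pos: [0.5264, 0.0078, 0.0965]
eef_rot: [-3.142, 0.0, 3.081]
force: [0.2, -0.6, -0.8]
grip_width: 0.0536
grip_force: 20.0
```

Call:
play_rows(
  motion=[
    [[0,0,0,0,0,0,-0.2],[0,0,0,0,0,0,-0.2],[0,0,0,0,0,0,-0.2],[0,0,0,0,0,0,-0.2],[0,0,0,0,0,0,-0.2],[0,0,0,0,0,0,-0.2],[0,-0.07,0,0,0,0,-0.2],[0.01,-0.18,0,0,0,0,-0.2],[0.02,-0.3,0,0,0,0,-0.2],[0.026,-0.42,0,0,0,0,-0.2]],
  ],
)

```text
time_s: 14.35
ee_pos: [0.5133, -0.0976, 0.0965]
eef_rot: [-3.142, 0.0, 3.081]
force: [0.7, 0.5, -0.6]
grip_width: 0.0541
grip_force: 20.0
```

Call:
play_rows(
  motion=[
    [[0,-0.12,0,0,0,0,-0.2],[0,-0.2,0.03,0,0,0,-0.2],[0,-0.215,0.1,0,0,0,-0.2],[0,-0.215,0.18,0,0,0,-0.2],[0,-0.215,0.24,0,0,0,-0.2],[0,-0.215,0.28,0,0,0,-0.2],[0,-0.215,0.298,0,0,0,-0.2],[0,-0.215,0.298,0,0,0,-0.2]],
  ],
)

```text
time_s: 15.15
ee_pos: [0.5105, -0.1503, 0.0222]
eef_rot: [-3.142, 0.0, 3.081]
force: [-0.2, 0.3, -0.2]
grip_width: 0.0541
grip_force: 20.0
```

```bash
python3 go.py .51,-.15,.021,176.5
```

```text
t 15.15 p [ 0.5105 -0.1503  0.0222] yaw [-1.8000e+02  2.0000e-02  1.7652e+02] w 0.0541 q [-0.36  0.52  1.74  0.    0.88 -1.87] F [-0.2  0.3 -0.2]
.51,-.15,.021,176.5 -> [0.002, 0.001, 0.005] [-0.0, 0.0, 0.0]
```

Call:
play_rows(
  motion=[
    [[0,0,0.003,0,0,0,0.2],[0,0,0.003,0,0,0,0.6],[0,0,0.003,0,0,0,0.7],[0,0,-0.1,0,0,0,0.7],[0,0,-0.22,0,0,0,0.7],[0,0,-0.24,0,0,0.022,0.7],[0,0,-0.24,0,0,0.044,0.7],[0,0,-0.24,0,0,0.066,0.7],[0,0,-0.24,0,0,0.088,0.7],[0,0,-0.24,0,0,0.11,0.7]],
  ],
)

```text
time_s: 16.15
ee_pos: [0.5103, -0.1503, 0.0822]
eef_rot: [3.141, 0.0, 2.384]
force: [-0.5, 0.2, -0.7]
grip_width: 0.0795
grip_force: 0.0
```

Call:
play_rows(
  motion=[
    [[0,0,0,0,0,0.022,0.7],[0,0,0,0,0,0.044,0.7],[0,0,0,0,0,0.066,0.7],[0,0,0,0,0,0.088,0.7],[0,0,0,0,0,0.11,0.7],[0,0,0,0,0,0.132,0.7],[0,0,0,0,0,0.154,0.7],[0,0,0,0,0,0.176,0.7],[0,0,0,0,0,0.198,0.7],[0,0,0,0,0,0.22,0.7]],
  ],
)

```text
time_s: 17.15
ee_pos: [0.5103, -0.1503, 0.0821]
eef_rot: [3.141, -0.0, 1.002]
force: [0.2, -0.9, -1.0]
grip_width: 0.0799
grip_force: 0.0
```

Call:
play_rows(
  motion=[
    [[0,0,0,0,0,0.022,0.7],[0,0,0,0,0,0.044,0.7],[0,0,0,0,0,0.066,0.7],[0,0,0,0,0,0.088,0.7],[0,0,0,0,0,0.11,0.7],[0,0,0,0,0,0.132,0.7],[0,0,0,0,0,0.154,0.7],[0,0,0,0,0,0.17,0.7],[0,0,0,0,0,0.17,0.7],[0,0,0,0,0,0.17,0.7]],
  ],
)

```text
time_s: 18.15
ee_pos: [0.5103, -0.1503, 0.0821]
eef_rot: [3.142, -0.0, -0.058]
force: [-0.2, 0.8, 0.2]
grip_width: 0.0798
grip_force: 0.0
```

```bash
python3 - <<'E'
from m import *
c=snap('side');w=cloud(c).reshape(-1,3)
q=w[(abs(w[:,0]-.51)<.06)&(abs(w[:,1]+.15)<.045)&(w[:,2]>.016)&(w[:,2]<.033)]
r=cv2.minAreaRect((q[:,:2]*1000).astype(np.float32));print(len(q),np.round(r[0],1),np.round(r[1],1),round(r[2],1))
E
python3 go.py .51,-.15,.021,-3.5
```

```text
479 [ 500.4 -158.1] [79.1 96.7] 86.6
t 18.2 p [ 0.5103 -0.1503  0.082 ] yaw [180.    -0.    -3.32] w 0.0801 q [-0.36  0.42  1.71 -0.    1.01  1.27] F [-0.2 -0.7  0.9]
.51,-.15,.021,-3.5 -> [-0.001, -0.001, 0.244] [0.0, -0.0, 0.0005]
```

Call:
play_rows(
  motion=[
    [[0,0,0.1,0,0,0,0.7],[0,0,0.2,0,0,0,0.7],[0,0,0.243,0,0,0,0.7],[0,0,0.243,0,0,0,0.3],[0,0,0.243,0,0,0,0.0],[0,0,0.243,0,0,0,-0.2],[0,0,0.243,0,0,0,-0.2],[0,0,0.15,0,0,0,-0.2],[0,0,0,0,0,0,-0.2],[0,0,-0.1,0,0,0,-0.2]],
  ],
)

```text
time_s: 19.2
ee_pos: [0.5106, -0.1504, 0.1092]
eef_rot: [3.141, -0.001, -0.061]
force: [-0.2, -0.2, -1.0]
grip_width: 0.0538
grip_force: 20.0
```

Call:
play_rows(
  motion=[
    [[0,-0.06,0,0,0,0,-0.2],[0.01,-0.15,0,0,0,-0.02,-0.2],[0.02,-0.25,0,0,0,-0.04,-0.2],[0.03,-0.35,0,0,0,-0.06,-0.2],[0.04,-0.45,0,0,0,-0.08,-0.2],[0.05,-0.54,0,0,0,-0.1,-0.2],[0.06,-0.6,0,0,0,-0.12,-0.2],[0.07,-0.634,0,0,0,-0.14,-0.2],[0.07,-0.634,0,0,0,-0.16,-0.2],[0.07,-0.634,0,0,0,-0.18,-0.2]],
  ],
)

```text
time_s: 20.2
ee_pos: [0.5367, 0.0079, 0.1057]
eef_rot: [-3.14, 0.001, 1.076]
force: [-0.3, 0.5, -0.9]
grip_width: 0.054
grip_force: 20.0
```

```bash
python3 go.py .5375,.0066,.097,86.5
```

```text
t 20.2 p [0.5367 0.0079 0.1057] yaw [-1.7991e+02  4.0000e-02  6.1670e+01] w 0.054 q [-0.05  0.4   1.68  0.    1.06  0.44] F [-0.3  0.5 -0.9]
.5375,.0066,.097,86.5 -> [-0.003, 0.005, 0.035] [-0.0003, 0.0, -0.069]
```

Call:
play_rows(
  motion=[
    [[0,0.002,0.015,0,0,-0.02,-0.2],[-0.003,0.005,0.035,0,0,-0.04,-0.2],[-0.003,0.005,0.035,0,0,-0.06,-0.2],[-0.003,0.005,0.035,0,0,-0.069,-0.2],[-0.003,0.005,0.035,0,0,-0.069,-0.2],[-0.003,0.005,0.035,0,0,-0.069,-0.2],[-0.003,0.005,0.035,0,0,-0.069,-0.2],[-0.003,0.005,0.035,0,0,-0.069,-0.2],[-0.003,0.005,0.035,0,0,-0.069,-0.2],[-0.003,0.005,0.035,0,0,-0.069,-0.2]],
  ],
)

```text
time_s: 21.2
ee_pos: [0.5381, 0.0056, 0.0982]
eef_rot: [3.142, -0.0, 1.503]
force: [0.0, -0.6, -0.8]
grip_width: 0.054
grip_force: 20.0
```

```bash
python3 - <<'E'
from m import *
c=snap('side');np.savez('side5.npz',**c);cv2.imwrite('pics/c5.png',cv2.resize(cv2.cvtColor(c['frame'][170:230,290:360],cv2.COLOR_RGB2BGR),None,fx=8,fy=8,interpolation=cv2.INTER_CUBIC))
W=cloud(c);q=W[190:225,300:345].reshape(-1,3)
q=q[(q[:,2]>.075)&(q[:,2]<.108)&(abs(q[:,0]-.5375)<.04)&(abs(q[:,1])<.06)]
print(np.percentile(q,[1,50,99],axis=0).round(4)); 
for x in np.arange(.51,.566,.006):
    k=q[abs(q[:,0]-x)<.003]; print(round(x,3),len(k),k[:,1].max().round(4),k[:,2].max().round(4))
E
python3 go.py .5375,.0066,.097,86.5
```

```text
[[ 0.499  -0.0231  0.0788]
 [ 0.5352  0.0246  0.104 ]
 [ 0.5722  0.0489  0.1067]]
0.51 61 0.0479 0.1077
0.516 97 0.0486 0.1064
0.522 95 0.0479 0.1067
0.528 98 0.0491 0.1066
0.534 89 0.05 0.1066
0.54 93 0.0496 0.1071
0.546 85 0.0486 0.107
0.552 90 0.0461 0.1067
0.558 85 0.045 0.1062
0.564 47 0.0451 0.1077
t 21.25 p [0.5381 0.0056 0.0982] yaw [179.99   0.    86.14] w 0.054 q [-0.06  0.41  1.68 -0.    1.05  0.01] F [ 0.8 -0.3 -1.4]
.5375,.0066,.097,86.5 -> [0.004, -0.003, 0.005] [0.0, 0.0, -0.001]
```

View pics/c5.png

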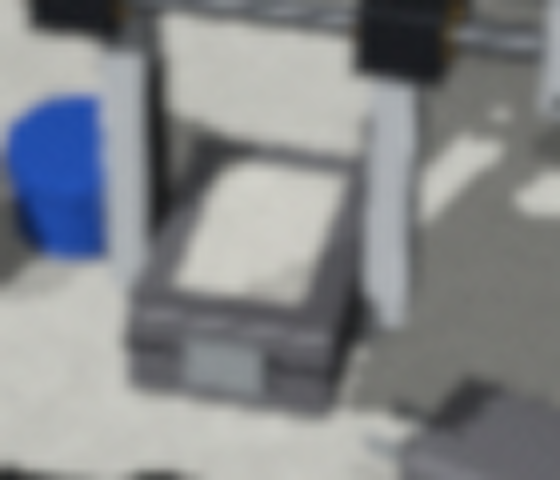

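The clasp is plain at (225,365), now facing the side camera, so the m orientation is confirmed. I finish this hold and measure the tray from both stored views.

Call:
play_rows(
  motion=[
    [[0,0,0,0,0,0,-0.2],[0,0,0,0,0,0,-0.2],[0,0,0,0,0,0,-0.2],[0,0,0,0,0,0,-0.2],[0,0,0,0,0,0,-0.2],[0,0,0,0,0,0,-0.2],[0,0,0,0,0,0,-0.2],[0,0,0,0,0,0,-0.2],[0,0,0,0,0,0,-0.2],[0,0,0,0,0,0,-0.2]],
  ],
)

```text
time_s: 22.25
ee_pos: [0.5381, 0.0056, 0.0982]
eef_rot: [-3.142, 0.0, 1.504]
force: [0.6, -1.0, -2.1]
grip_width: 0.0541
grip_force: 20.0
```

Call:
play_rows(
  motion=[
    [[0,0,0,0,0,0,-0.2],[0,0,0,0,0,0,-0.2],[0,0,0,0,0,0,-0.2],[0,0,0,0,0,0,-0.2],[0,0,0,0,0,0,-0.2]],
  ],
)

```text
time_s: 22.75
ee_pos: [0.5381, 0.0056, 0.0982]
eef_rot: [-3.142, -0.0, 1.504]
force: [0.1, 0.2, -0.6]
grip_width: 0.0537
grip_force: 20.0
```

```bash
python3 - <<'E'
from m import *
for n,(a,b,e,f),f0 in(('top',(160,180,245,270),'top0'),('side',(285,300,405,398),'side0')):
    c=dict(np.load(f0+'.npz'));W=cloud(c)[b:f,a:e].reshape(-1,3)
    q=W[(W[:,2]>.0105)&(W[:,2]<.018)]
    r=cv2.minAreaRect((q[:,:2]*1000).astype(np.float32));print(n,len(q),np.round(r[0],1),np.round(r[1],1),round(r[2],1))
    hsv=cv2.cvtColor(c['frame'],cv2.COLOR_RGB2HSV)[b:f,a:e];m=((hsv[...,2]<110)&(hsv[...,1]>80)).astype(np.uint8)
    m=cv2.morphologyEx(m,cv2.MORPH_OPEN,np.ones((3,3)))
    cn=max(cv2.findContours(m,0,1)[0],key=cv2.contourArea).reshape(-1,2)+[a,b]
    P=np.array([rayplane(c,p,.014)[:2]*1000 for p in cn],np.float32);r=cv2.minAreaRect(P);print(n,'col',np.round(r[0],1),np.round(r[1],1),round(r[2],1))
E
python3 go.py .46,.262,.12,18
```

```text
top 1123 [460.5 261.4] [150.3 131.2] 18.0
top col [459.9 260.2] [147.7 128.5] 17.8
side 2921 [459.4 263.8] [150.4 131.6] 17.8
side col [459.3 265.5] [148.5 133.5] 17.9
t 22.75 p [0.5381 0.0056 0.0982] yaw [-180.     -0.     86.15] w 0.0537 q [-0.06  0.41  1.68  0.    1.05  0.01] F [ 0.1  0.2 -0.6]
.46,.262,.12,18 -> [1.002, -0.38, -0.087] [-0.0, 0.0, 0.1893]
```

Call:
play_rows(
  motion=[
    [[0.05,-0.02,-0.05,0,0,0.01,-0.2],[0.15,-0.05,-0.087,0,0,0.03,-0.2],[0.27,-0.1,-0.087,0,0,0.05,-0.2],[0.39,-0.15,-0.087,0,0,0.07,-0.2],[0.51,-0.2,-0.087,0,0,0.09,-0.2],[0.63,-0.25,-0.087,0,0,0.11,-0.2],[0.75,-0.3,-0.087,0,0,0.13,-0.2],[0.87,-0.34,-0.087,0,0,0.15,-0.2],[0.96,-0.38,-0.087,0,0,0.17,-0.2],[1.0,-0.38,-0.087,0,0,0.1893,-0.2]],
  ],
)

```text
time_s: 23.75
ee_pos: [0.4591, 0.2632, 0.12]
eef_rot: [-3.141, 0.0, 0.311]
force: [-0.2, -0.9, -0.8]
grip_width: 0.054
grip_force: 20.0
```

Call:
play_rows(
  motion=[
    [[0,0,0,0,0,0,-0.2],[0,0,0,0,0,0,-0.2]],
  ],
)

```text
time_s: 23.95
ee_pos: [0.4601, 0.2611, 0.1199]
eef_rot: [3.141, 0.0, 0.318]
force: [0.8, -1.0, -0.6]
grip_width: 0.0541
grip_force: 20.0
```

```bash
python3 go.py .46,.2625,.032,17.9
```

```text
t 23.95 p [0.4601 0.2611 0.1199] yaw [1.7999e+02 1.0000e-02 1.8230e+01] w 0.0541 q [ 0.45  0.37  1.69 -0.    1.08  1.7 ] F [ 0.8 -1.  -0.6]
.46,.2625,.032,17.9 -> [0.001, -0.006, 0.351] [0.0, 0.0, 0.0009]
```

Call:
play_rows(
  motion=[
    [[0.001,-0.006,0.1,0,0,0,-0.2],[0.001,-0.006,0.2,0,0,0.0009,-0.2],[0.001,-0.006,0.28,0,0,0.0009,-0.2],[0.001,-0.006,0.33,0,0,0.0009,-0.2],[0.001,-0.006,0.352,0,0,0.0009,-0.2],[0.001,-0.006,0.352,0,0,0.0009,-0.2],[0.001,-0.006,0.352,0,0,0.0009,0.2],[0.001,-0.006,0.352,0,0,0.0009,0.5],[0.001,-0.006,0.352,0,0,0.0009,0.5],[0.001,-0.006,0.25,0,0,0.0009,0.5]],
  ],
)

```text
time_s: 24.95
ee_pos: [0.4586, 0.2623, 0.0556]
eef_rot: [3.141, 0.004, 0.309]
force: [0.2, 0.5, 0.8]
grip_width: 0.0701
grip_force: 0.0
```

Call:
play_rows(
  motion=[
    [[0,0,-0.15,0,0,0,0.5],[0,0,-0.3,0,0,0,0.5],[0,0,-0.4,0,0,0,0.5],[0,0.15,-0.4,0,0,-0.02,0.5],[0,0.35,-0.4,0,0,-0.04,0.5],[0,0.55,-0.4,0,0,-0.06,0.5],[0,0.75,-0.4,0,0,-0.08,0.5],[0,0.9,-0.4,0,0,-0.1,0.5],[0,1.0,-0.4,0,0,-0.12,0.5],[0,1.0,-0.4,0,0,-0.14,0.5]],
  ],
)

```text
time_s: 25.95
ee_pos: [0.5365, 0.0219, 0.1576]
eef_rot: [3.141, 0.0, 1.19]
force: [-1.0, 1.2, -0.1]
grip_width: 0.0705
grip_force: 0.0
```

```bash
python3 - <<'E'
from m import *
for n in('top','side'):
    c=snap(n,n+'6');w=cloud(c).reshape(-1,3)
    for k,X,Y,lo,hi in(('m',.46,.2625,.026,.046),('s',.4245,-.2,.014,.033)):
        q=w[(np.hypot(w[:,0]-X,w[:,1]-Y)<.055)&(w[:,2]>lo)&(w[:,2]<hi)]
        if len(q)>50: r=cv2.minAreaRect((q[:,:2]*1000).astype(np.float32));print(n,k,len(q),np.round(r[0],1),np.round(r[1],1),round(r[2],1),q[:,2].mean().round(4))
    q=w[(np.hypot(w[:,0]-.662,w[:,1]-.185)<.05)&(w[:,2]>.026)&(w[:,2]<.045)];print(n,'ash',len(q),q.mean(0).round(4))
E
python3 go.py .4245,-.2001,.08,139.4 .4245,-.2001,.021,139.4
```

```text
top m 733 [460.9 261.2] [78.8 54.4] 17.7 0.0373
top s 499 [ 426.1 -201.6] [46.1 66. ] 50.3 0.0253
top ash 200 [0.6626 0.1835 0.0308]
side m 1670 [460.  264.9] [79.2 55.4] 17.7 0.0373
side s 358 [ 423.7 -197.3] [47.7 63.5] 48.9 0.0242
side ash 370 [0.6614 0.1882 0.031 ]
t 26.05 p [0.5359 0.0241 0.1576] yaw [179.99  -0.    68.13] w 0.0705 q [-0.02  0.33  1.64  0.    1.17  0.36] F [-0.6  0.7  0.7]
.4245,-.2001,.08,139.4 -> [-0.998, -0.08, 0.31] [0.0, 0.0, -0.198]
.4245,-.2001,.021,139.4 -> [-0.998, -0.08, 0.546] [0.0, 0.0, -0.198]
```

Call:
play_rows(
  motion=[
    [[-0.08,-0.01,0,0,0,-0.02,0.5],[-0.2,-0.02,0,0,0,-0.043,0.5],[-0.34,-0.03,0,0,0,-0.066,0.5],[-0.48,-0.04,0.03,0,0,-0.089,0.5],[-0.62,-0.05,0.1,0,0,-0.112,0.5],[-0.76,-0.06,0.18,0,0,-0.135,0.5],[-0.88,-0.07,0.25,0,0,-0.158,0.5],[-0.96,-0.08,0.3,0,0,-0.18,0.5],[-0.998,-0.08,0.31,0,0,-0.198,0.5],[-0.998,-0.08,0.31,0,0,-0.198,0.5]],
  ],
)

```text
time_s: 27.05
ee_pos: [0.4237, -0.1996, 0.0797]
eef_rot: [-3.141, -0.001, 2.43]
force: [1.5, -0.2, -0.4]
grip_width: 0.0704
grip_force: 0.0
```

```bash
python3 go.py .4245,-.2001,.021,139.3
```

```text
t 27.05 p [ 0.4237 -0.1996  0.0797] yaw [-1.7999e+02 -3.0000e-02  1.3923e+02] w 0.0704 q [-0.52  0.31  1.89 -0.    0.95 -1.38] F [ 1.5 -0.2 -0.4]
.4245,-.2001,.021,139.3 -> [-0.004, 0.0, 0.235] [-0.0, -0.0001, -0.0002]
```

Call:
play_rows(
  motion=[
    [[-0.002,0,0.1,0,0,0,0.5],[-0.004,0,0.18,0,0,0,0.5],[-0.004,0,0.235,0,0,0,0.5],[-0.004,0,0.235,0,0,0,0.2],[-0.004,0,0.235,0,0,0,-0.2],[-0.004,0,0.235,0,0,0,-0.4],[-0.004,0,0.235,0,0,0,-0.4],[-0.004,0,0.1,0,0,0,-0.4],[-0.004,0,-0.05,0,0,0,-0.4],[-0.004,0,-0.2,0,0,0,-0.4]],
  ],
)

```text
time_s: 28.05
ee_pos: [0.4246, -0.1997, 0.1315]
eef_rot: [-3.142, -0.0, 2.431]
force: [1.6, -0.5, -0.6]
grip_width: 0.0458
grip_force: 20.0
```

```bash
python3 go.py .5415,.0064,.12,86.5 .5415,.0064,.098,86.5
```

```text
t 28.05 p [ 0.4246 -0.1997  0.1315] yaw [-1.800e+02 -2.000e-02  1.393e+02] w 0.0458 q [-0.52  0.23  1.85 -0.    1.07 -1.38] F [ 1.6 -0.5 -0.6]
.5415,.0064,.12,86.5 -> [0.183, 0.93, 0.046] [-0.0, -0.0, 0.1467]
.5415,.0064,.098,86.5 -> [0.183, 0.93, 0.134] [-0.0, -0.0, 0.1467]
```

Call:
play_rows(
  motion=[
    [[0.02,0.07,0,0,0,0.01,-0.4],[0.04,0.18,0,0,0,0.03,-0.4],[0.06,0.3,0,0,0,0.05,-0.4],[0.08,0.42,0,0,0,0.07,-0.4],[0.1,0.54,0,0,0,0.09,-0.4],[0.12,0.66,0,0,0,0.11,-0.4],[0.14,0.77,0.02,0,0,0.13,-0.4],[0.16,0.86,0.06,0,0,0.1467,-0.4],[0.18,0.92,0.1,0,0,0.1467,-0.4],[0.183,0.93,0.134,0,0,0.1467,-0.4]],
  ],
)

```text
time_s: 29.05
ee_pos: [0.5416, 0.0075, 0.0957]
eef_rot: [-3.141, -0.0, 1.515]
force: [-0.7, -0.2, -0.8]
grip_width: 0.0457
grip_force: 20.0
```

Call:
play_rows(
  motion=[
    [[0,0,0,0,0,0,-0.4],[0,0,0,0,0,0,-0.4]],
  ],
)

```text
time_s: 29.25
ee_pos: [0.5413, 0.0055, 0.0965]
eef_rot: [-3.141, 0.0, 1.511]
force: [0.7, -1.0, -1.1]
grip_width: 0.0457
grip_force: 20.0
```

```bash
python3 - <<'E'
from m import *
c=snap('side');np.savez('side7.npz',**c);cv2.imwrite('pics/c7.png',cv2.resize(cv2.cvtColor(c['frame'][170:230,290:360],cv2.COLOR_RGB2BGR),None,fx=8,fy=8,interpolation=cv2.INTER_CUBIC))
E
python3 go.py .5415,.0064,.098,86.5
```

```text
t 29.3 p [0.5415 0.0054 0.0968] yaw [1.7998e+02 1.0000e-02 8.6560e+01] w 0.0465 q [-0.06  0.42  1.67 -0.    1.05  0.  ] F [-0.8 -0.8 -0.1]
.5415,.0064,.098,86.5 -> [0.004, -0.0, -0.005] [0.0001, 0.0, 0.0002]
```

View pics/c7.png

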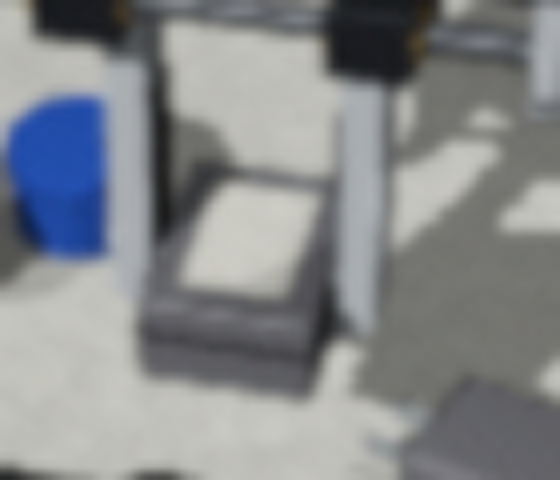

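The end facing the side camera (at (225,345)) is plain, so it is the hinge end and the left side faces the lens. I hold, then turn to the clasp end.

Call:
play_rows(
  motion=[
    [[0.004,0,-0.004,0,0,0,-0.4],[0.004,0,-0.004,0,0,0,-0.4],[0.004,0,-0.004,0,0,0,-0.4],[0.004,0,-0.004,0,0,0,-0.4],[0.004,0,-0.004,0,0,0,-0.4],[0.004,0,-0.004,0,0,0,-0.4],[0.004,0,-0.004,0,0,0,-0.4],[0.004,0,-0.004,0,0,0,-0.4],[0.004,0,-0.004,0,0,0,-0.4],[0.004,0,-0.004,0,0,0,-0.4]],
  ],
)

```text
time_s: 30.3
ee_pos: [0.5416, 0.0073, 0.0974]
eef_rot: [-3.142, 0.0, 1.511]
force: [0.6, 0.3, -0.9]
grip_width: 0.0459
grip_force: 20.0
```

Call:
play_rows(
  motion=[
    [[0,0,0,0,0,0,-0.4],[0,0,0,0,0,0,-0.4],[0,0,0,0,0,0,-0.4],[0,0,0,0,0,0,-0.4],[0,0,0,0,0,0,-0.4],[0,0,0,0,0,0,-0.4],[0,0,0,0,0,0,-0.4],[0,-0.01,0,0,0,-0.015,-0.4],[0,-0.02,0,0,0,-0.035,-0.4],[0,-0.032,0,0,0,-0.055,-0.4]],
  ],
)

```text
time_s: 31.3
ee_pos: [0.5336, 0.0078, 0.0975]
eef_rot: [3.142, -0.0, 1.861]
force: [-0.2, -0.9, -1.1]
grip_width: 0.0462
grip_force: 20.0
```

Call:
play_rows(
  motion=[
    [[0,0,0,0,0,-0.02,-0.4],[0,0,0,0,0,-0.04,-0.4],[0,0,0,0,0,-0.06,-0.4],[0,0,0,0,0,-0.08,-0.4],[0,0,0,0,0,-0.1,-0.4],[0,0,0,0,0,-0.12,-0.4],[0,0,0,0,0,-0.14,-0.4],[0,0,0,0,0,-0.16,-0.4],[0,0,0,0,0,-0.18,-0.4],[0,0,0,0,0,-0.195,-0.4]],
  ],
)

```text
time_s: 32.3
ee_pos: [0.5336, 0.0078, 0.0975]
eef_rot: [-3.142, 0.0, 3.086]
force: [-0.2, 0.4, -0.6]
grip_width: 0.0455
grip_force: 20.0
```

Call:
play_rows(
  motion=[
    [[0,0,0,0,0,0,-0.4],[0,0,0,0,0,0,-0.4],[0,0,0,0,0,0,-0.4],[0,0,0,0,0,0,-0.4],[0,0,0,0,0,0,-0.4],[0,0,0,0,0,0,-0.4],[0,0,0,0,0,0,-0.4],[0,0,0,0,0,0,-0.4],[0,0,0,0,0,0,-0.4],[0,0,0,0,0,0,-0.4]],
  ],
)

```text
time_s: 33.3
ee_pos: [0.5336, 0.0078, 0.0974]
eef_rot: [-3.142, -0.0, 3.081]
force: [-0.5, 0.1, -0.9]
grip_width: 0.0462
grip_force: 20.0
```

Call:
play_rows(
  motion=[
    [[0,0,0,0,0,0,-0.4],[0,0,0,0,0,0,-0.4],[0,0,0,0,0,0,-0.4],[0,0,0,0,0,0,-0.4],[0,0,0,0,0,0,-0.4],[0,0,0,0,0,0,-0.4],[0,0,0,0,0,0,-0.4],[0,0,0,0,0,0,-0.4]],
  ],
)

```text
time_s: 34.1
ee_pos: [0.5337, 0.0077, 0.0975]
eef_rot: [-3.142, -0.0, 3.081]
force: [0.2, 0.7, -0.6]
grip_width: 0.0463
grip_force: 20.0
```

```bash
python3 go.py .5336,.0069,.098,176.5 .51,-.15,.098,176.5 .51,-.15,.0215,176.5
```

```text
t 34.1 p [0.5337 0.0077 0.0975] yaw [-180.     -0.    176.55] w 0.0463 q [-0.05  0.41  1.7  -0.    1.04 -1.56] F [ 0.2  0.7 -0.6]
.5336,.0069,.098,176.5 -> [0.0, -0.003, -0.002] [-0.0, -0.0, 0.0001]
.51,-.15,.098,176.5 -> [0.056, -0.636, -0.002] [-0.0, -0.0, 0.0001]
.51,-.15,.0215,176.5 -> [0.056, -0.636, 0.304] [-0.0, -0.0, 0.0001]
```

Set down and turn half round.

Call:
play_rows(
  motion=[
    [[0.01,-0.07,0,0,0,0,-0.4],[0.02,-0.18,0,0,0,0,-0.4],[0.03,-0.3,0,0,0,0,-0.4],[0.04,-0.42,0,0,0,0,-0.4],[0.05,-0.54,0.02,0,0,0,-0.4],[0.056,-0.62,0.08,0,0,0,-0.4],[0.056,-0.636,0.16,0,0,0,-0.4],[0.056,-0.636,0.23,0,0,0,-0.4],[0.056,-0.636,0.28,0,0,0,-0.4],[0.056,-0.636,0.302,0,0,0,-0.4]],
  ],
)

```text
time_s: 35.1
ee_pos: [0.5099, -0.1499, 0.0213]
eef_rot: [3.141, -0.001, 3.081]
force: [-6.2, 4.4, 27.2]
grip_width: 0.046
grip_force: 20.0
```

Call:
play_rows(
  motion=[
    [[0,0,0,0,0,0,-0.4],[0,0,0.002,0,0,0,0],[0,0,0.002,0,0,0,0.5],[0,0,0.002,0,0,0,0.5],[0,0,-0.1,0,0,0,0.5],[0,0,-0.22,0,0,0,0.5],[0,0,-0.24,0,0,0.022,0.5],[0,0,-0.24,0,0,0.044,0.5],[0,0,-0.24,0,0,0.066,0.5],[0,0,-0.24,0,0,0.088,0.5]],
  ],
)

```text
time_s: 36.1
ee_pos: [0.5102, -0.1501, 0.0823]
eef_rot: [3.141, 0.001, 2.523]
force: [0.3, -0.6, -0.0]
grip_width: 0.0706
grip_force: 0.0
```

Call:
play_rows(
  motion=[
    [[0,0,0,0,0,0.022,0.5],[0,0,0,0,0,0.044,0.5],[0,0,0,0,0,0.066,0.5],[0,0,0,0,0,0.088,0.5],[0,0,0,0,0,0.11,0.5],[0,0,0,0,0,0.132,0.5],[0,0,0,0,0,0.154,0.5],[0,0,0,0,0,0.176,0.5],[0,0,0,0,0,0.198,0.5],[0,0,0,0,0,0.22,0.5]],
  ],
)

```text
time_s: 37.1
ee_pos: [0.5102, -0.1501, 0.0822]
eef_rot: [3.141, -0.0, 1.14]
force: [0.1, -0.1, 0.8]
grip_width: 0.0702
grip_force: 0.0
```

Call:
play_rows(
  motion=[
    [[0,0,0,0,0,0.022,0.5],[0,0,0,0,0,0.044,0.5],[0,0,0,0,0,0.066,0.5],[0,0,0,0,0,0.088,0.5],[0,0,0,0,0,0.11,0.5],[0,0,0,0,0,0.132,0.5],[0,0,0,0,0,0.154,0.5],[0,0,0,0,0,0.176,0.5],[0,0,0,0,0,0.192,0.5],[0,0,0,0,0,0.192,0.5]],
  ],
)

```text
time_s: 38.1
ee_pos: [0.5102, -0.1501, 0.0821]
eef_rot: [3.142, -0.0, -0.062]
force: [0.0, -0.0, -0.8]
grip_width: 0.0702
grip_force: 0.0
```

```bash
python3 go.py .51,-.15,.021,-3.5
```

```text
t 38.1 p [ 0.5102 -0.1501  0.0821] yaw [ 1.80e+02 -2.00e-02 -3.54e+00] w 0.0702 q [-0.36  0.42  1.71  0.    1.01  1.28] F [ 0.  -0.  -0.8]
.51,-.15,.021,-3.5 -> [-0.001, -0.0, 0.245] [0.0, -0.0, -0.0001]
```

Call:
play_rows(
  motion=[
    [[0,0,0.1,0,0,0,0.5],[0,0,0.2,0,0,0,0.5],[0,0,0.241,0,0,0,0.5],[0,0,0.241,0,0,0,0.2],[0,0,0.241,0,0,0,-0.2],[0,0,0.241,0,0,0,-0.4],[0,0,0.241,0,0,0,-0.4],[0,0,0.15,0,0,0,-0.4],[0,0,0,0,0,0,-0.4],[0,0,-0.064,0,0,0,-0.4]],
  ],
)

```text
time_s: 39.1
ee_pos: [0.511, -0.1504, 0.1012]
eef_rot: [3.141, -0.004, -0.06]
force: [-0.1, 0.3, -0.2]
grip_width: 0.0458
grip_force: 20.0
```

Call:
play_rows(
  motion=[
    [[0,-0.06,0,0,0,0,-0.4],[0.01,-0.15,0,0,0,-0.02,-0.4],[0.02,-0.25,0,0,0,-0.04,-0.4],[0.03,-0.35,0,0,0,-0.06,-0.4],[0.05,-0.45,0,0,0,-0.08,-0.4],[0.06,-0.54,0,0,0,-0.1,-0.4],[0.075,-0.6,0,0,0,-0.12,-0.4],[0.088,-0.632,0,0,0,-0.14,-0.4],[0.088,-0.632,0,0,0,-0.16,-0.4],[0.088,-0.632,0,0,0,-0.18,-0.4]],
  ],
)

```text
time_s: 40.1
ee_pos: [0.5408, 0.0077, 0.0966]
eef_rot: [-3.14, 0.001, 1.077]
force: [-0.4, 0.4, -1.0]
grip_width: 0.0461
grip_force: 20.0
```

```bash
python3 go.py .5415,.0064,.098,86.5
```

```text
t 40.1 p [0.5408 0.0077 0.0966] yaw [-1.799e+02  4.000e-02  6.171e+01] w 0.0461 q [-0.05  0.42  1.68  0.    1.05  0.44] F [-0.4  0.4 -1. ]
.5415,.0064,.098,86.5 -> [-0.003, 0.005, -0.006] [-0.0003, 0.0001, -0.0689]
```

Call:
play_rows(
  motion=[
    [[0,0,0,0,0,-0.02,-0.4],[0,0.003,0,0,0,-0.04,-0.4],[0,0.003,0,0,0,-0.06,-0.4],[0,0.003,0,0,0,-0.07,-0.4],[0,0.003,0,0,0,-0.07,-0.4],[0,0.003,0,0,0,-0.07,-0.4],[0,0.003,0,0,0,-0.07,-0.4],[0,0.003,0,0,0,-0.07,-0.4],[0,0.003,0,0,0,-0.07,-0.4],[0,0.003,0,0,0,-0.07,-0.4]],
  ],
)

```text
time_s: 41.1
ee_pos: [0.5422, 0.0059, 0.098]
eef_rot: [3.142, 0.0, 1.51]
force: [-0.0, -1.1, -1.6]
grip_width: 0.0459
grip_force: 20.0
```

Call:
play_rows(
  motion=[
    [[0,0,0,0,0,0,-0.4],[0,0,0,0,0,0,-0.4],[0,0,0,0,0,0,-0.4],[0,0,0,0,0,0,-0.4],[0,0,0,0,0,0,-0.4],[0,0,0,0,0,0,-0.4],[0,0,0,0,0,0,-0.4],[0,0,0,0,0,0,-0.4],[0,0,0,0,0,0,-0.4],[0,0,0,0,0,0,-0.4]],
  ],
)

```text
time_s: 42.1
ee_pos: [0.5422, 0.0059, 0.098]
eef_rot: [3.142, -0.0, 1.511]
force: [-0.4, -0.4, -0.1]
grip_width: 0.0463
grip_force: 20.0
```

Call:
play_rows(
  motion=[
    [[0,0,0,0,0,0,-0.4],[0,0,0,0,0,0,-0.4],[0,0,0,0,0,0,-0.4],[0,0,0,0,0,0,-0.4],[0,0,0,0,0,0,-0.4],[0,0,0,0,0,0,-0.4]],
  ],
)

```text
time_s: 42.7
ee_pos: [0.5422, 0.0059, 0.0979]
eef_rot: [-3.142, 0.0, 1.511]
force: [0.4, 0.0, -0.7]
grip_width: 0.0459
grip_force: 20.0
```

```bash
python3 - <<'E'
from m import *
c=snap('side');cv2.imwrite('pics/c8.png',cv2.resize(cv2.cvtColor(c['frame'][170:230,290:360],cv2.COLOR_RGB2BGR),None,fx=8,fy=8,interpolation=cv2.INTER_CUBIC))
W=cloud(c);q=W[190:225,300:345].reshape(-1,3)
q=q[(q[:,2]>.085)&(q[:,2]<.101)&(abs(q[:,1]-.035)<.02)]
for x in np.arange(.52,.566,.006):
    k=q[abs(q[:,0]-x)<.003]; print(round(x,3),len(k),k[:,1].max().round(4))
E
python3 go.py .46,.2625,.13,17.9 
```

```text
0.52 36 0.0407
0.526 24 0.0401
0.532 21 0.0439
0.538 27 0.0423
0.544 26 0.0423
0.55 19 0.0427
0.556 28 0.0392
0.562 22 0.0388
t 42.75 p [0.5422 0.0059 0.0979] yaw [-180.      0.     86.55] w 0.0459 q [-0.06  0.42  1.67 -0.    1.05  0.  ] F [ 0.2  1.2 -1.6]
.46,.2625,.13,17.9 -> [1.005, -0.39, -0.128] [-0.0, 0.0, 0.1907]
```

View pics/c8.png

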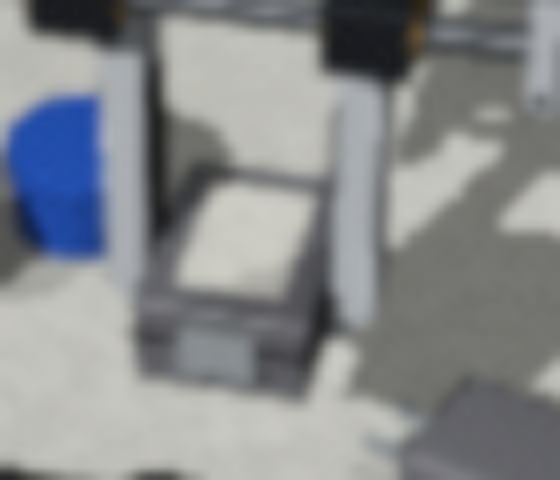

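The clasp shows at (215,355), so the right side was shown. Now I carry it to the pile.

Call:
play_rows(
  motion=[
    [[0.05,-0.02,-0.05,0,0,0.01,-0.4],[0.15,-0.05,-0.1,0,0,0.03,-0.4],[0.27,-0.1,-0.128,0,0,0.05,-0.4],[0.39,-0.15,-0.128,0,0,0.07,-0.4],[0.51,-0.2,-0.128,0,0,0.09,-0.4],[0.63,-0.25,-0.128,0,0,0.11,-0.4],[0.75,-0.3,-0.128,0,0,0.13,-0.4],[0.87,-0.34,-0.128,0,0,0.15,-0.4],[0.96,-0.39,-0.128,0,0,0.17,-0.4],[1.0,-0.39,-0.128,0,0,0.1907,-0.4]],
  ],
)

```text
time_s: 43.75
ee_pos: [0.4588, 0.2632, 0.13]
eef_rot: [-3.141, 0.0, 0.309]
force: [-0.9, -0.7, -0.5]
grip_width: 0.0459
grip_force: 20.0
```

Call:
play_rows(
  motion=[
    [[0,0,0,0,0,0,-0.4],[0,0,0,0,0,0,-0.4],[0,0,0,0,0,0,-0.4]],
  ],
)

```text
time_s: 44.05
ee_pos: [0.4601, 0.2606, 0.1299]
eef_rot: [3.141, 0.0, 0.315]
force: [0.2, 0.8, -0.7]
grip_width: 0.0459
grip_force: 20.0
```

```bash
python3 go.py .46,.2625,.06,17.9
```

```text
t 44.05 p [0.4601 0.2606 0.1299] yaw [1.7999e+02 1.0000e-02 1.8030e+01] w 0.0459 q [ 0.45  0.35  1.69 -0.    1.1   1.7 ] F [ 0.2  0.8 -0.7]
.46,.2625,.06,17.9 -> [0.002, -0.007, 0.28] [0.0, 0.0, 0.0004]
```

Call:
play_rows(
  motion=[
    [[0.002,-0.007,0.08,0,0,0,-0.4],[0.002,-0.007,0.16,0,0,0,-0.4],[0.002,-0.007,0.22,0,0,0,-0.4],[0.002,-0.007,0.26,0,0,0,-0.4],[0.002,-0.007,0.28,0,0,0,-0.4],[0.002,-0.007,0.28,0,0,0,-0.4],[0.002,-0.007,0.28,0,0,0,-0.4]],
  ],
)

```text
time_s: 44.75
ee_pos: [0.4603, 0.263, 0.0604]
eef_rot: [-3.141, -0.001, 0.313]
force: [0.3, 0.7, -1.3]
grip_width: 0.0457
grip_force: 20.0
```

```bash
python3 go.py .46,.2625,.06,17.9
```

```text
t 44.75 p [0.4603 0.263  0.0604] yaw [-1.7999e+02 -4.0000e-02  1.7910e+01] w 0.0457 q [0.45 0.45 1.73 0.   0.96 1.71] F [ 0.3  0.7 -1.3]
.46,.2625,.06,17.9 -> [-0.002, 0.002, 0.002] [-0.0, -0.0001, 0.0]
```

Call:
play_rows(
  motion=[
    [[0,0,0.002,0,0,0,-0.4],[0,0,0.004,0,0,0,-0.4],[0,0,0.004,0,0,0,-0.1],[0,0,0.004,0,0,0,0.2],[0,0,0.004,0,0,0,0.4],[0,0,0.004,0,0,0,0.4],[0,0,-0.08,0,0,0,0.4],[0,0,-0.2,0,0,0,0.4],[0,0,-0.4,0,0,0,0.4],[0,0,-0.45,0,0,0,0.4]],
  ],
)

```text
time_s: 45.75
ee_pos: [0.4613, 0.2639, 0.1773]
eef_rot: [-3.141, -0.007, 0.312]
force: [0.0, -0.2, -0.3]
grip_width: 0.0656
grip_force: 0.0
```

Call:
play_rows(
  motion=[
    [[0,0.15,0,0,0,0,0.4],[0,0.35,0,0,0,0,0.4],[0,0.55,0,0,0,0,0.4],[0,0.75,0,0,0,0,0.4],[0,0.9,0,0,0,0,0.4],[0,1.0,0,0,0,0,0.4],[0,1.0,0,0,0,0,0.4],[0,1.0,0,0,0,0,0.4]],
  ],
)

```text
time_s: 46.55
ee_pos: [0.5365, 0.0253, 0.172]
eef_rot: [-3.141, 0.001, 0.311]
force: [-0.0, 0.1, -0.3]
grip_width: 0.0657
grip_force: 0.0
```

```bash
python3 - <<'E'
from m import *
for n in('top','side'):
    c=snap(n,n+'9');w=cloud(c).reshape(-1,3)
    for k,X,Y,lo,hi in(('m',.46,.2625,.026,.042),('s',.46,.2625,.056,.075)):
        q=w[(np.hypot(w[:,0]-X,w[:,1]-Y)<.055)&(w[:,2]>lo)&(w[:,2]<hi)]
        if len(q)>50: r=cv2.minAreaRect((q[:,:2]*1000).astype(np.float32));print(n,k,len(q),np.round(r[0],1),np.round(r[1],1),round(r[2],1),q[:,2].mean().round(4))
    q=w[(np.hypot(w[:,0]-.662,w[:,1]-.185)<.05)&(w[:,2]>.026)&(w[:,2]<.045)];print(n,'ash',len(q),q.mean(0).round(4))
E
python3 go.py
```

```text
top m 199 [461.1 260.6] [79.2 53.1] 17.4 0.0359
top s 541 [460.5 261.9] [65.1 46.4] 17.9 0.0633
top ash 150 [0.6642 0.1913 0.0309]
side m 546 [460.1 265.1] [79.  54.3] 17.3 0.0353
side s 1165 [459.5 265.2] [65.2 47.2] 17.9 0.0637
side ash 370 [0.6611 0.1884 0.0311]
t 46.65 p [0.5364 0.0262 0.1722] yaw [-1.7999e+02  2.0000e-02  1.7950e+01] w 0.0656 q [-0.02  0.32  1.62  0.    1.2   1.24] F [ 0.4  0.3 -1. ]
```

View pics/side9.png

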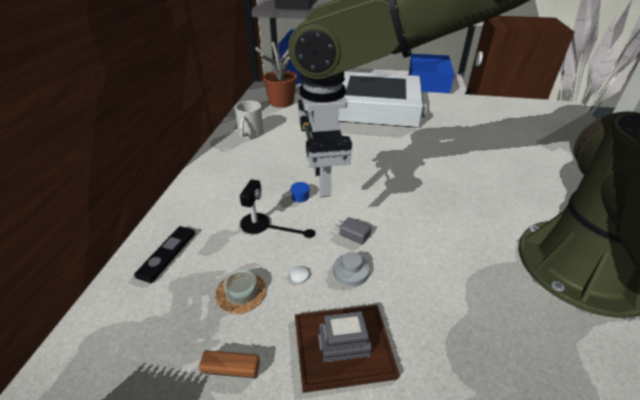

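The cases are piled squarely in the middle of the tray (345,338), the ashtray is on the mat (240,287), and the other things are where they were. I hand the job in.

```bash
python3 -c "
from station import workorder;print(workorder.hand_in())"
```

```text
the job is handed in; nothing more can be done
None
```

I handed the job in at about 47 s on the robot's clock, with no verdict returned: the ashtray is on the cork mat, and the two cases present (middle-sized and small; no large one) were each shown left, clasp and right, then piled in the middle of the tray.

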